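# Brush out the spice jars, reload the rack tier and lid them

## Robot

A 7-joint arm with a two-finger parallel gripper is mounted at the origin on the work surface. World frame = base frame: x ahead of the robot, y to its left, z up, the work surface at z = 0. Lengths are in m, angles in rad, forces in N, time in s.
With the tool pointing down it reaches from about 0.425 to 1.025 m from the base axis. Payload 9.4 kg.
Tool frame: the origin (TCP) lies at the very end of the fingers, on their centre line; the grasp point (between the pads) lies 19 mm behind it; x points along the fingers, y is the direction in which the jaws open and shut, and the axes are right-handed (so a half turn about x gives the same grasp; the last joint's range is limited). The gripper opens to 93 mm and grips with 3 to 60 N. Pads are 15 mm wide; open, the fingers measure 128 mm over their backs; the gripper's body (75 mm by 188 mm) begins 65 mm behind the grasp point.
Start: joints at [-1.185, 0.599, -0.003, 1.599, 0.002, 0.943, -0.08], TCP at [0.324, 0.649, 0.219] pointing down, gripper open.
Joint ranges: [-2.57, 2.57], [-0.35, 1.97], [-1.29, 1.29], [0.11, 2.56], [-1.05, 4.19], [0.11, 1.86], [-2.63, 2.63]. Speed limits (rad/s): [2.22, 2.22, 3.01, 3.01, 3.14, 3.14, 3.14].

## Interface

Orientations are given as a unit quaternion [x, y, z, w].
In Python, from station import * gives the robot as it stands. The module is installed in compiled form; this text tells all that it offers.
- The arm moves only by the shell command python3 -m pendant 'ROWS' [OPENING] [FORCE]. ROWS is text: rows parted by semicolons, each of 4 numbers parted by spaces: the shift along the world's x, y, z in cm, then the turn about the world's z in rad. A call has 1 to 10 rows; each row is the pose to reach, as a shift and turn from the pose commanded when the call began; what a row does not reach only later rows make up. A row lasts 1/12 s, in which the tool goes at most 41.7 mm and 7.16 degrees, less where a joint would pass 70% of its speed; a pose out of reach is approached as far as the arm can. A call with a gripper value outside its range is refused whole. OPENING is the opening, from 0 (shut) to 1 (fully open), set as the call begins (- or left out, the last holds). The fingers move at their own pace and stop on an object; FORCE is the grip in N (left out, the last holds). Time passes only in rows, so rows that repeat a pose let the fingers close. It gives the time, the measured TCP pose, the force and the opening at its end, in the units of the state.
- get_state(): the state, without advancing time (a new reading comes with each control period).
- get_image(name): name is "side" or "top" or "wrist"; returns a dict with "img" (400x640x3 uint8, red, green, blue), "intrinsics" (3x3 intrinsics, pixels), "R" (3x3) and "t" (3): a world point X has camera coordinates R X + t. Camera axes: x right, y down, z forward; pixel columns grow to the right and rows downward; lengths in m; the calibration is good to about 2 mm. A picture is of the moment at which its call begins. There is no depth.
- sign_off(): hands the job in, once; it reports no verdict.
The state is a dict: "clock": time; "qpos": joint angles; "dq": joint speeds; "joint_torque": joint torques, N m; "position": TCP position; "tcp_rot": TCP orientation; "wrist_force": force on the tool from outside, world axes, zero at the start; "moment": the same for the moment, N m; "width": finger opening in m.
Only numpy, scipy, OpenCV 4.12 (cv2) and the standard library are available. Lean on these libraries where they do the work, as an engineer would, in place of code of your own. Each camera call takes 0.05 s, during which the arm holds its last target.

## Task

Take the long bottle brush out of its slotted hanger and, working through the open glass jars from left to right as the robot sees them, brush out each one with two full strokes: down to the bottom, up, and down to the bottom again. Finish with the brush hanging upright in its slot again, well in, and every open jar standing upright on the round black rack tier with the two lidded jars, its whole foot on the tier and closed with one of the loose red lids, sitting level. The glass is thin: press it only lightly with the brush, grip it with about 25 N, knock no jar over and leave the porcelain bowl where it is.

Things in the scene. Friction and masses are not known exactly. Their poses are not given: they have to be found in the camera images.
- brush: bottle brush, 198 mm long, 0.09 kg, rigid, round about its axis; hangs upright, handle up. Origin: the brush tip, centre of the lower end; z runs up to the handle. From the tip: white bristle head 29 mm diameter, 0 to 65 mm; steel neck 10 mm diameter, to 120 mm; black collar 40 mm diameter, to 128 mm; wooden handle 24 mm diameter, to 198 mm.
- brush_collar (a point): point on the brush's axis at the underside of its collar, 120 mm above the tip; the brush hangs by this face.
- hanger: fixed beech bracket for the brush, 190 mm high, 100 mm wide. Origin: on the counter straight below the slot point; z up, its open front is its own -x. A level top plate 12 mm thick reaches from 50 mm in front of to 75 mm behind the slot point. Below: a back wall 55 to 75 mm behind it and a foot plate 12 mm thick, 50 mm in front to 80 mm behind. Nothing stands above the plate.
- hanger_slot (a point): slot point, 190 mm above the counter, where the brush hangs. The slot is 22 mm wide along the hanger's x, open at the front, closed 15 mm behind this point. The neck stands in it, the collar rests on the plate, the head hangs below and cannot pass up through: lift at most 40 mm, then out only forward (-x).
- tier: bottom tier of the rotating rack, taken off the rack: flat black plastic turntable, 290 mm diameter, no lip, its upper face 20 mm above the counter, with a bare central post of 24 mm diameter that ends 80 mm above the counter. Turns stiffly about its vertical axis. Origin: on that axis at counter height.
- jar1: empty open glass jar, upright: outer diameter 64 mm, height 85 mm, wall 3 mm (inner diameter 58 mm), floor 6 mm thick, about 0.22 kg. Origin: centre of its underside, z up along its axis. At the start it stands on the counter; None if absent from this run. The left one of the three places (largest y).
- jar2: empty open glass jar, upright: outer diameter 64 mm, height 85 mm, wall 3 mm (inner diameter 58 mm), floor 6 mm thick, about 0.22 kg. Origin: centre of its underside, z up along its axis. At the start it stands on the counter; None if absent from this run. The middle one of the three places.
- jar3: empty open glass jar, upright: outer diameter 64 mm, height 85 mm, wall 3 mm (inner diameter 58 mm), floor 6 mm thick, about 0.22 kg. Origin: centre of its underside, z up along its axis. At the start it stands on the counter; None if absent from this run. The right one of the three places (smallest y).
- lidded1: full closed glass jar, 64 mm diameter, 119 mm high with its red lid (68 mm diameter, knob on top), 0.35 kg, standing on the tier with its axis about 92 mm from the tier's centre. Origin: centre of its underside. To stay standing on the tier.
- lidded2: second jar just like lidded1, elsewhere on the tier, with its axis about 94 mm from the tier's centre. Origin: centre of its underside. To stay standing on the tier.
- lid1: loose red plastic lid, 44 mm high, 0.04 kg; all alike, any fits any jar. Origin: centre of its underside, z up. From below: round plug 48 mm diameter, 0 to 10 mm, drops loosely into a jar's mouth; flange 68 mm diameter, 10 to 18 mm, which rests on the rim (origin then 75 mm above the jar's underside); round knob 28 mm diameter, 18 to 44 mm, to grip.
- lid2: loose red plastic lid, 44 mm high, 0.04 kg; all alike, any fits any jar. Origin: centre of its underside, z up. From below: round plug 48 mm diameter, 0 to 10 mm, drops loosely into a jar's mouth; flange 68 mm diameter, 10 to 18 mm, which rests on the rim (origin then 75 mm above the jar's underside); round knob 28 mm diameter, 18 to 44 mm, to grip.
- lid3: loose red plastic lid, 44 mm high, 0.04 kg; all alike, any fits any jar. Origin: centre of its underside, z up. From below: round plug 48 mm diameter, 0 to 10 mm, drops loosely into a jar's mouth; flange 68 mm diameter, 10 to 18 mm, which rests on the rim (origin then 75 mm above the jar's underside); round knob 28 mm diameter, 18 to 44 mm, to grip.
- bowl: white porcelain bowl, 140 mm diameter, 55 mm high, on the counter beyond the jars. Origin: centre of its underside. Not to be moved.
Not all that is in view belongs to the job. What is shaped like the brush but blue or purple is not meant.

How it is judged:
On the way, in this order (a step that is already met when the one before it is completed fails the run):
1. brush tip down inside the left jar, within 14 mm of its inner floor (z of brush in the frame of jar1 between 0 and 0.02 m and horizontal distance between brush and jar1 below 0.03 m), for 0.05 s.
2. brush tip drawn up at least 45 mm above the inner floor of the left jar (z of brush in the frame of jar1 above 0.051 m).
3. brush tip down a second time inside the left jar, within 14 mm of its inner floor (all of step 1), for 0.05 s.
4. brush tip down inside the middle jar, within 14 mm of its inner floor (z of brush in the frame of jar2 between 0 and 0.02 m and horizontal distance between brush and jar2 below 0.03 m), for 0.05 s.
5. brush tip drawn up at least 45 mm above the inner floor of the middle jar (z of brush in the frame of jar2 above 0.051 m).
6. brush tip down a second time inside the middle jar, within 14 mm of its inner floor (all of step 4), for 0.05 s.
7. brush tip down inside the right jar, within 14 mm of its inner floor (z of brush in the frame of jar3 between 0 and 0.02 m and horizontal distance between brush and jar3 below 0.03 m), for 0.05 s.
8. brush tip drawn up at least 45 mm above the inner floor of the right jar (z of brush in the frame of jar3 above 0.051 m).
9. brush tip down a second time inside the right jar, within 14 mm of its inner floor (all of step 7), for 0.05 s.
At the end, for the whole second after the job is handed in: Brush hangs by its collar in the slot, upright within 0.15 rad, axis 30 mm before to 20 mm behind the slot point. Every open jar and both lidded jars stand on the tier, upright within 0.1 rad, axis under 122 mm from its centre; each open jar has a lid flat on its rim, within 10 mm. All at rest (x of brush in the frame of hanger between -0.03 and 0.02 m and y of brush in the frame of hanger between -0.012 and 0.012 m and z of brush in the frame of hanger between 0.062 and 0.08 m and angle between brush's own z axis and vertical below 0.15 rad and linear speed of each of brush, jar1, jar2, jar3, lidded1, lidded2 below 0.03 m/s and horizontal distance between each of jar1, jar2, jar3, lidded1, lidded2 and tier below 0.122 m and height (world z) of jar1 between 0.015 and 0.027 m and angle between each of jar1, jar2, jar3, lidded1, lidded2's own z axis and vertical below 0.1 rad and height (world z) of jar2 between 0.015 and 0.027 m and height (world z) of jar3 between 0.015 and 0.027 m and height (world z) of lidded1 between 0.015 and 0.027 m and height (world z) of lidded2 between 0.015 and 0.027 m and ((horizontal distance between lid1 and jar1 below 0.01 m and z of lid1 in the frame of jar1 between 0.07 and 0.08 m and angle between the z axis of lid1 and the z axis of jar1, either way round below 0.12 rad) or (horizontal distance between lid2 and jar1 below 0.01 m and z of lid2 in the frame of jar1 between 0.07 and 0.08 m and angle between the z axis of lid2 and the z axis of jar1, either way round below 0.12 rad) or (horizontal distance between lid3 and jar1 below 0.01 m and z of lid3 in the frame of jar1 between 0.07 and 0.08 m and angle between the z axis of lid3 and the z axis of jar1, either way round below 0.12 rad)) and ((horizontal distance between lid1 and jar2 below 0.01 m and z of lid1 in the frame of jar2 between 0.07 and 0.08 m and angle between the z axis of lid1 and the z axis of jar2, either way round below 0.12 rad) or (horizontal distance between lid2 and jar2 below 0.01 m and z of lid2 in the frame of jar2 between 0.07 and 0.08 m and angle between the z axis of lid2 and the z axis of jar2, either way round below 0.12 rad) or (horizontal distance between lid3 and jar2 below 0.01 m and z of lid3 in the frame of jar2 between 0.07 and 0.08 m and angle between the z axis of lid3 and the z axis of jar2, either way round below 0.12 rad)) and ((horizontal distance between lid1 and jar3 below 0.01 m and z of lid1 in the frame of jar3 between 0.07 and 0.08 m and angle between the z axis of lid1 and the z axis of jar3, either way round below 0.12 rad) or (horizontal distance between lid2 and jar3 below 0.01 m and z of lid2 in the frame of jar3 between 0.07 and 0.08 m and angle between the z axis of lid2 and the z axis of jar3, either way round below 0.12 rad) or (horizontal distance between lid3 and jar3 below 0.01 m and z of lid3 in the frame of jar3 between 0.07 and 0.08 m and angle between the z axis of lid3 and the z axis of jar3, either way round below 0.12 rad))); the robot touches nothing.
It fails at once if an open jar pressed with the brush harder than 25 N (contact force between brush and jar1 above 25 N or contact force between brush and jar2 above 25 N or contact force between brush and jar3 above 25 N).
It fails at once if an open jar squeezed or pushed by the fingers harder than 100 N in all (50 N a finger) (contact force between the fingers and jar1 above 100 N or contact force between the fingers and jar2 above 100 N or contact force between the fingers and jar3 above 100 N).
It fails at once if a jar knocked over (tilted more than 0.6 rad) (angle between any of jar1, jar2, jar3, lidded1, lidded2's own z axis and vertical above 0.6 rad).
It fails at once if porcelain bowl shifted more than 30 mm (distance of bowl from where it was at the start of the episode above 0.03 m).
Of jar1, jar2, jar3 only 2 to 3 are there at a start; the rules pass over those that are not, and their reading is None.
At some moment in a run one of jar1, jar2, jar3 may be knocked a few centimetres aside while the robot is not near it.
It also fails if it takes over 210 s, if anything falls off the work surface, if the arm or the gripper's body presses on something with over 40 N, if the wrist force passes 120 N, or if a joint passes its speed limit or range.

## Working session

There is one attempt and no reset: what is moved stays moved. The work goes in short steps, Python scripts to look and compute and a shell command to move; the robot and the scene stay as the last step left them, time stands still between calls to the robot, and variables do not carry over. Pictures are saved under pics/ and viewed, and the job is handed in when it is done.

```bash
mkdir -p pics; ls; python3 - <<'E'
from station import *
import cv2,numpy as np
s=get_state()
for k,v in s.items(): print(k,np.round(v,3))
for n in ["side","top","wrist"]:
    d=get_image(n); cv2.imwrite(f"pics/{n}0.png",d["img"][:,:,::-1]); print(n,np.round(d["intrinsics"],1).tolist(),np.round(d["R"],3).tolist(),np.round(d["t"],3).tolist(), np.round(-np.array(d["R"]).T@d["t"],3))
E
```

```text
pics
clock 0.0
qpos [-1.185  0.6   -0.003  1.6    0.002  0.943 -0.08 ]
dq [ 0.001  0.001 -0.002 -0.001 -0.001  0.001  0.   ]
joint_torque [-0.0000e+00 -7.6509e+01  1.4980e+00 -2.5235e+01 -5.2000e-02  1.7000e-02
  0.0000e+00]
position [0.323 0.648 0.218]
tcp_rot [ 0.162  0.688 -0.163  0.688]
wrist_force [-0.699 -0.295  0.24 ]
moment [ 0.027 -0.005 -0.008]
width 0.093
side [[411.7, 0.0, 320.5], [0.0, 411.7, 194.3], [0.0, 0.0, 1.0]] [[0.909, -0.416, 0.002], [-0.23, -0.505, -0.832], [0.347, 0.756, -0.555]] [-0.481, 0.27, 1.108] [ 0.115 -0.901  0.841]
top [[390.9, 0.0, 319.3], [0.0, 390.9, 198.2], [0.0, 0.0, 1.0]] [[-0.011, -1.0, 0.005], [-0.991, 0.01, -0.131], [0.131, -0.006, -0.991]] [0.029, 0.56, 1.258] [0.39  0.031 1.321]
wrist [[311.1, 0.0, 321.6], [0.0, 311.1, 196.3], [0.0, 0.0, 1.0]] [[0.447, 0.894, -0.002], [0.868, -0.434, 0.24], [0.214, -0.109, -0.971]] [-0.723, -0.026, 0.39] [0.263 0.678 0.383]
```

View pics/side0.png

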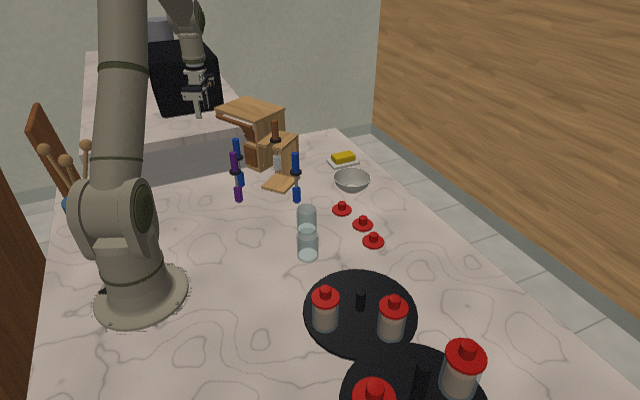

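View pics/top0.png

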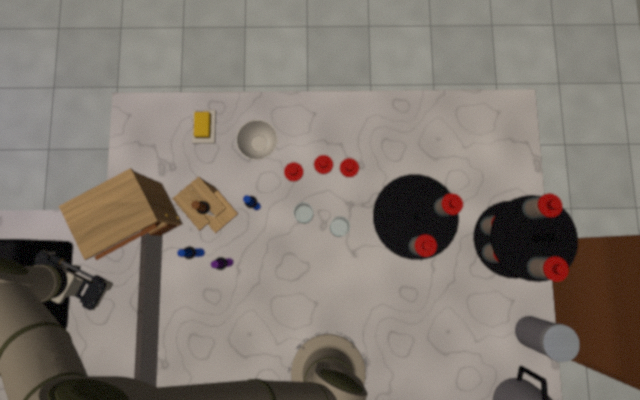

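View pics/wrist0.png

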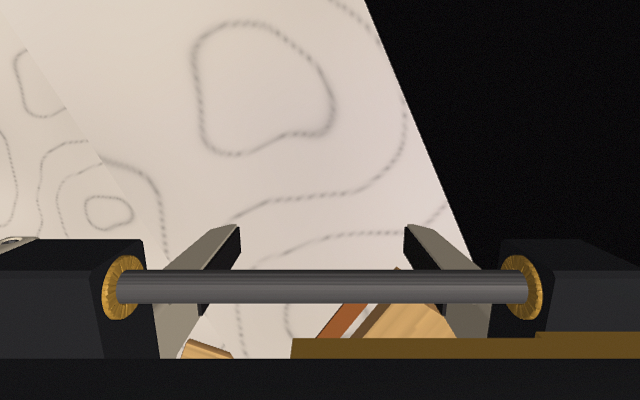

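```bash
cat > h.py <<'E'
from station import *
import cv2,numpy as np
def grab(n,save=None):
    d=get_image(n)
    for k in("intrinsics","R","t"): d[k]=np.array(d[k],float)
    if save: cv2.imwrite(f"pics/{save}.png",d["img"][:,:,::-1])
    return d
def ray(d,u,v):
    r=np.linalg.inv(d["intrinsics"])@[u,v,1]; return -d["R"].T@d["t"], d["R"].T@r
def onz(d,u,v,z):
    o,r=ray(d,u,v); return o+r*(z-o[2])/r[2]
def proj(d,X):
    c=d["R"]@np.array(X,float)+d["t"]; p=d["intrinsics"]@c; return p[:2]/p[2]
def tri(d1,p1,d2,p2):
    o1,r1=ray(d1,*p1);o2,r2=ray(d2,*p2)
    r1/=np.linalg.norm(r1);r2/=np.linalg.norm(r2)
    A=np.c_[r1,-r2];s=np.linalg.lstsq(A,o2-o1,rcond=None)[0]
    a=o1+s[0]*r1;b=o2+s[1]*r2
    return (a+b)/2,np.linalg.norm(a-b)
def crop(d,x0,y0,x1,y1,k,name):
    cv2.imwrite(f"pics/{name}.png",cv2.resize(d["img"][y0:y1,x0:x1,::-1],None,fx=k,fy=k,interpolation=cv2.INTER_CUBIC))
E
python3 - <<'E'
from h import *
t=grab("top");s=grab("side")
crop(t,160,150,360,290,4,"tz1"); crop(s,210,90,410,270,4,"sz1")
for n,u,v,z in [("handle",203,207,.258),("jarA",304,213,.085),("jarB",340,227,.085),("tier",416,217,.02),("tier2",525,238,.02),("bowl",257,140,.055),("l",294,172,.044),("l",324,164,.044),("l",349,168,.044),("lidA",452,204,.139),("lidB",425,245,.139)]:
    print(n,np.round(onz(t,u,v,z),3))
E
```

```text
handle [0.509 0.343 0.258]
jarA [0.507 0.073 0.085]
jarB [ 0.461 -0.04   0.085]
tier [ 0.496 -0.298  0.02 ]
tier2 [ 0.422 -0.658  0.02 ]
bowl [0.755 0.229 0.055]
l [0.648 0.107 0.044]
l [0.674 0.007 0.044]
l [ 0.659 -0.076  0.044]
lidA [ 0.524 -0.38   0.139]
lidB [ 0.401 -0.292  0.139]
```

View pics/tz1.png

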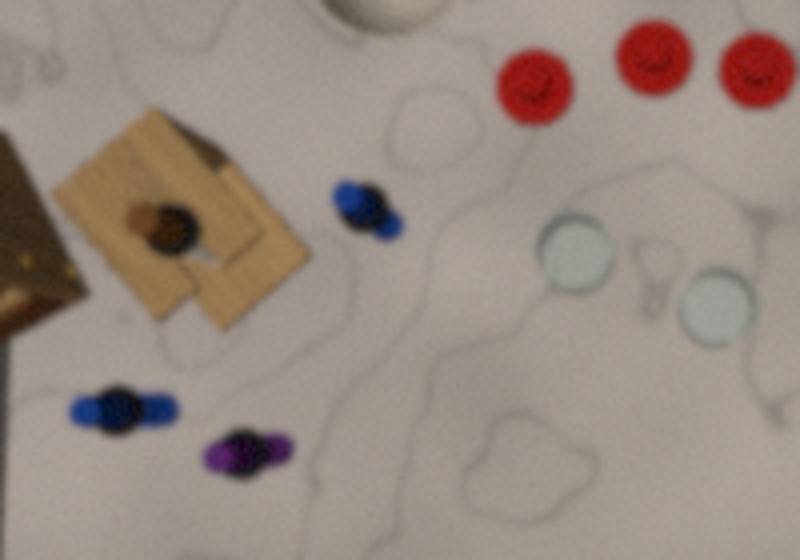

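View pics/sz1.png

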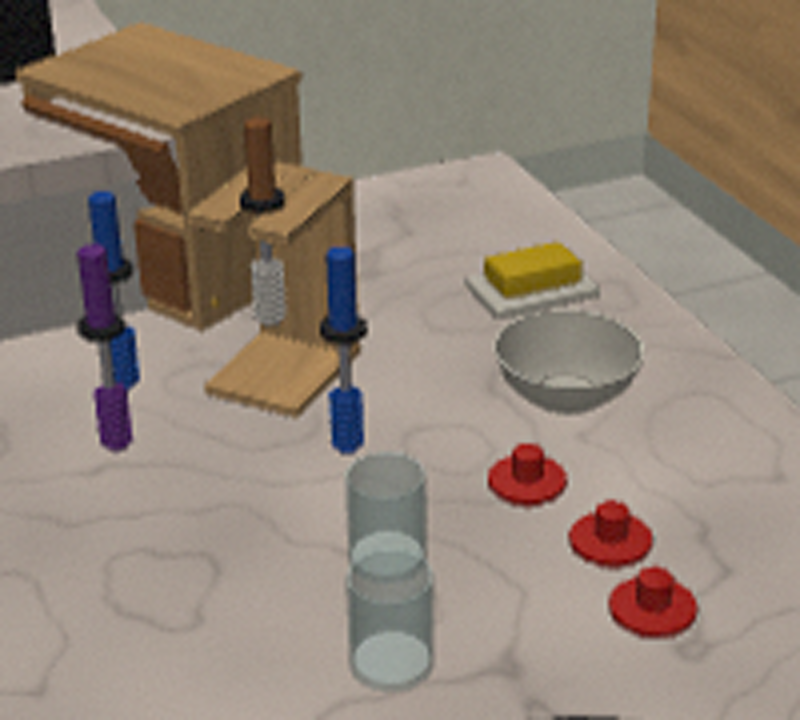

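```bash
python3 - <<'E'
from h import *
t=grab("top");s=grab("side")
T=lambda a,b:(160+a/4-.4,150+b/4-.4)
S=lambda a,b:(210+a/4-.4,90+b/4-.4)
c={n:onz(t,*T(*p),.19) for n,p in dict(fl=(160,321),fr=(263,232),bl=(52,190),br=(155,107)).items()}
for n,p in c.items(): print(n,np.round(p,3))
for a,b in("fl fr","bl br","fl bl","fr br"): pass
for a,b in(("fl","fr"),("bl","br"),("fl","bl"),("fr","br")):
    v=c[b]-c[a]; print(a,b,np.linalg.norm(v),np.arctan2(v[1],v[0]))
# foot plate
for p in((222,331),(312,256)): print("foot",np.round(onz(t,*T(*p),.012),3))
# brush: top & collar by triangulation
print("handletop",tri(t,T(143,216),s,S(258,123)))
print("collar top",tri(t,T(170,229),s,S(262,196)))
for n,tp,sp in(("blue",(347,197),(341,253)),("blue2",(85,411),(103,197)),("purp",(218,457),(93,250))):
    print(n,tri(t,T(*tp),s,S(*sp)))
for n,tp,sp in(("blueTip",(388,228),(347,449)),("blue2tip",(163,408),(124,385)),("purptip",(278,449),(116,446))):
    print(n,tri(t,T(*tp),s,S(*sp)))
crop(t,360,160,600,300,3,"tz2")
E
```

```text
fl [0.451 0.371 0.19 ]
fr [0.515 0.298 0.19 ]
bl [0.547 0.452 0.19 ]
br [0.608 0.379 0.19 ]Traceback (most recent call last):
  File "<stdin>", line 7, in <module>
ValueError: too many values to unpack (expected 2)
```

```bash
python3 - <<'E'
from h import *
t=grab("top");s=grab("side")
T=lambda a,b:(160+a/4-.4,150+b/4-.4)
S=lambda a,b:(210+a/4-.4,90+b/4-.4)
c={n:onz(t,*T(*p),.19) for n,p in dict(fl=(160,321),fr=(263,232),bl=(52,190),br=(155,107)).items()}
for a,b in(("fl","fr"),("bl","br"),("fl","bl"),("fr","br")):
    v=c[b]-c[a]; print(a,b,np.linalg.norm(v),np.arctan2(v[1],v[0]))
for p in((222,331),(312,256)): print("foot",np.round(onz(t,*T(*p),.012),3))
f=(c["fl"]+c["fr"])/2;b=(c["bl"]+c["br"])/2;x=(b-f)/np.linalg.norm(b-f);print("slot",f+x*.05,np.arctan2(x[1],x[0]))
print("handletop",tri(t,T(143,216),s,S(258,123)))
print("collar top",tri(t,T(170,229),s,S(262,196)))
for n,tp,sp in(("blue",(347,197),(341,253)),("blue2",(85,411),(103,197)),("purp",(218,457),(93,250))):
    print(n,tri(t,T(*tp),s,S(*sp)))
for n,tp,sp in(("blueTip",(388,228),(347,449)),("blue2tip",(163,408),(124,385)),("purptip",(278,449),(116,446))):
    print(n,tri(t,T(*tp),s,S(*sp)))
crop(t,360,160,600,300,3,"tz2")
E
```

```text
fl fr 0.09675585044152156 -0.851395684577067
bl br 0.09500528014181782 -0.8773041295947643
fl bl 0.12589770763633498 0.7027127444714758
fr br 0.12341942470874769 0.7168206888089194
foot [0.452 0.372 0.012]
foot [0.514 0.298 0.012]
slot [0.52078037 0.36687611 0.19      ] 0.7096965969955296
handletop (array([0.51831632, 0.36090571, 0.26747256]), np.float64(0.0008980325539114282))
collar top (array([0.51767807, 0.36286531, 0.19765582]), np.float64(0.0019657851725845086))
blue (array([0.54077547, 0.2353109 , 0.19749067]), np.float64(0.004205961547070094))
blue2 (array([0.38892941, 0.41922827, 0.19764096]), np.float64(0.00337766243360112))
purp (array([0.35552769, 0.32398962, 0.19827964]), np.float64(0.0030350789627673364))
blueTip (array([ 5.40032935e-01,  2.36235603e-01, -4.45459679e-04]), np.float64(0.004010930226061389))
blue2tip (array([ 0.38890599,  0.42329378, -0.00107326]), np.float64(0.0005383347435337799))
purptip (array([ 0.35443855,  0.32634256, -0.00059034]), np.float64(0.0013940017057586383))
```

View pics/tz2.png

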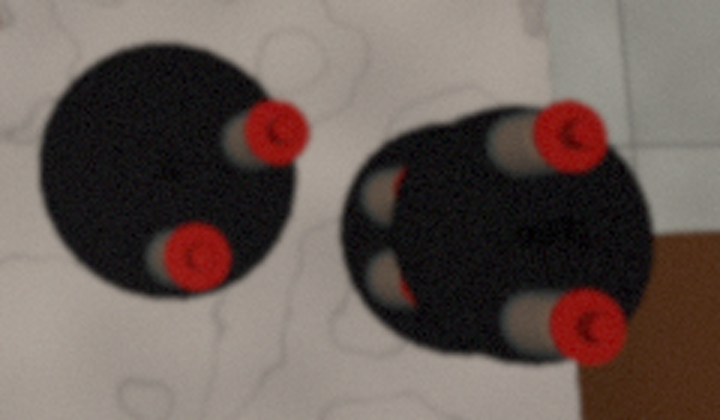

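```bash
python3 - <<'E'
from h import *
from scipy.spatial.transform import Rotation as R
s0=get_state(); print(np.round(R.from_quat(s0["tcp_rot"]).as_matrix(),3))
t=grab("top");s=grab("side")
crop(t,0,150,220,290,3.5,"tz3"); crop(s,130,0,330,180,4,"sz3")
red=lambda im:((im[:,:,0]>120)&(im[:,:,1]<60)&(im[:,:,2]<60)).astype(np.uint8)
n,l,st,ce=cv2.connectedComponentsWithStats(red(t["img"]))
for i in range(1,n):
    if st[i,4]>50: print(st[i],np.round(ce[i],1),"@.018",np.round(onz(t,*ce[i],.018),3),"@.113",np.round(onz(t,*ce[i],.113),3))
g=cv2.cvtColor(t["img"],cv2.COLOR_RGB2GRAY)
m=(g<60).astype(np.uint8); m[:,:365]=0; m[:,466:]=0; m|=red(t["img"])*0
m=cv2.morphologyEx(m,cv2.MORPH_CLOSE,np.ones((5,5)))
cs,_=cv2.findContours(m,0,1)
c=max(cs,key=cv2.contourArea);P=np.array([onz(t,*p[0],.02)[:2] for p in c])
from scipy.optimize import least_squares
f=least_squares(lambda q:np.hypot(P[:,0]-q[0],P[:,1]-q[1])-q[2],[.496,-.298,.145],loss="soft_l1",f_scale=.002);print("tier",f.x)
E
```

```text
[[-0.     0.446  0.895]
 [-0.     0.895 -0.446]
 [-1.    -0.     0.   ]]
[315 156  17  17 232] [323. 164.] @.018 [0.679 0.01  0.018] @.113 [0.658 0.011 0.113]
[341 159  18  17 231] [349.  167.2] @.018 [ 0.668 -0.078  0.018] @.113 [ 0.647 -0.07   0.113]
[285 163  18  18 237] [293.3 171.4] @.018 [0.655 0.111 0.018] @.113 [0.636 0.105 0.113]
[442 194  20  20 299] [451.6 203.5] @.018 [ 0.54  -0.421  0.018] @.113 [ 0.529 -0.388  0.113]
[538 194  24  22 353] [549.6 204.7] @.018 [ 0.532 -0.751  0.018] @.113 [ 0.522 -0.694  0.113]
[415 235  21  21 336] [425.1 245.3] @.018 [ 0.402 -0.325  0.018] @.113 [ 0.401 -0.299  0.113]
[544 257  24  24 392] [555.5 268.9] @.018 [ 0.32  -0.751  0.018] @.113 [ 0.325 -0.694  0.113]
tier [ 0.4990398  -0.29721794  0.13954447]
```

View pics/tz3.png

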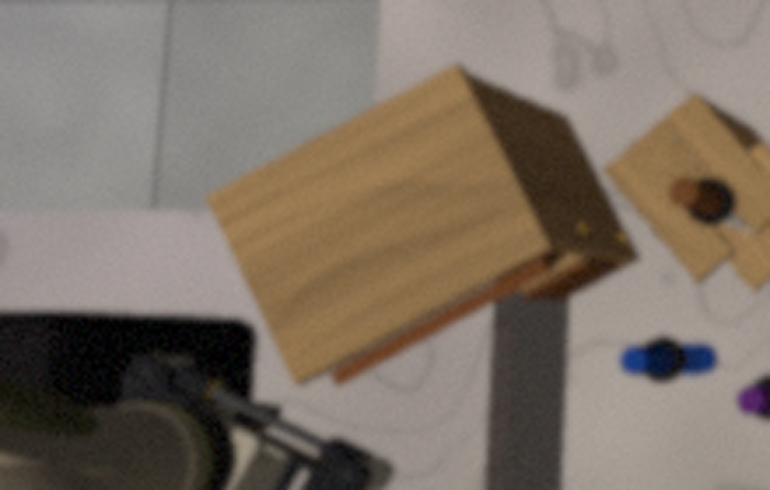

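View pics/sz3.png

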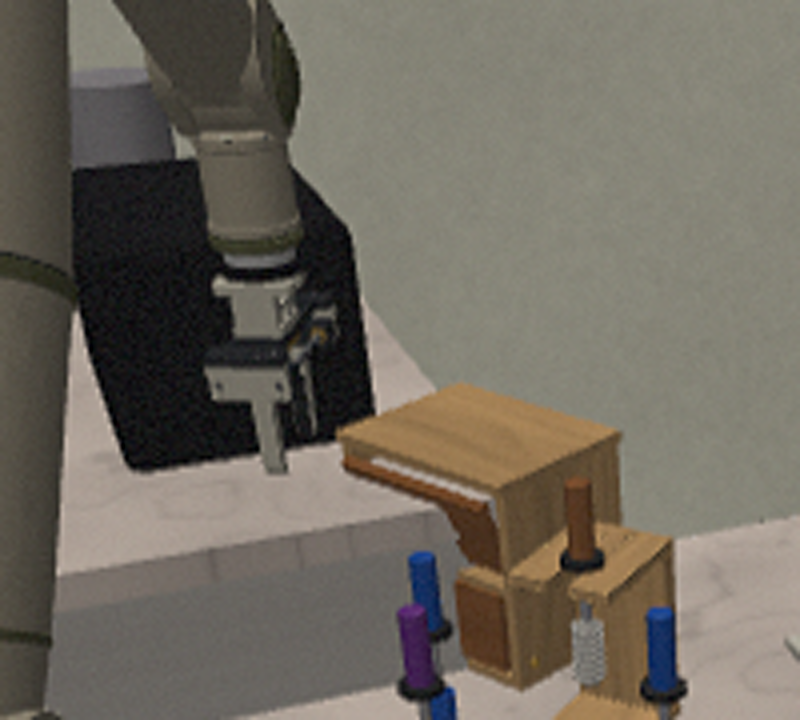

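```bash
python3 - <<'E'
from h import *
t=grab("top");s=grab("side")
print(tri(t,(130.6,168.6),s,(285,108.6)));print(tri(t,(156.7,219.8),s,(254.2,121.6)))
print(tri(t,(85.5,258.5),s,(215.2,108)))
E
```

```text
(array([0.62966067, 0.56516086, 0.21625273]), np.float64(0.005067677602082163))
(array([0.47974197, 0.48222236, 0.22131001]), np.float64(0.0021136288141554616))
(array([0.37634437, 0.67378219, 0.22136962]), np.float64(0.006377091600878605))
```

```bash
python3 -m pendant '0 0 12 0; 0 0 12 0; 0 0 12 0' 1 30 && python3 -m pendant '19.4 -28.7 0 0; 19.4 -28.7 0 0; 19.4 -28.7 0 0; 19.4 -28.7 0 0; 19.4 -28.7 0 0; 19.4 -28.7 0 0; 19.4 -28.7 0 0; 19.4 -28.7 0 0; 19.4 -28.7 0 0; 19.4 -28.7 0 0' && python3 - <<'E'
from h import *
print(get_state()["position"])
w=grab("wrist","w1"); t=grab("top"); crop(t,130,130,330,280,4,"t1")
E
```

```text
clock: 0.9
position: [0.3237, 0.6486, 0.3406]
tcp_rot: [0.162, 0.688, -0.162, 0.688]
wrist_force: [0.8, 0.9, 0.7]
width: 0.0932
clock: 1.73
position: [0.5207, 0.357, 0.3391]
tcp_rot: [0.164, 0.687, -0.165, 0.688]
wrist_force: [0.9, 0.1, 0.2]
width: 0.0931
[0.52068851 0.35703267 0.33905477]
```

View pics/w1.png

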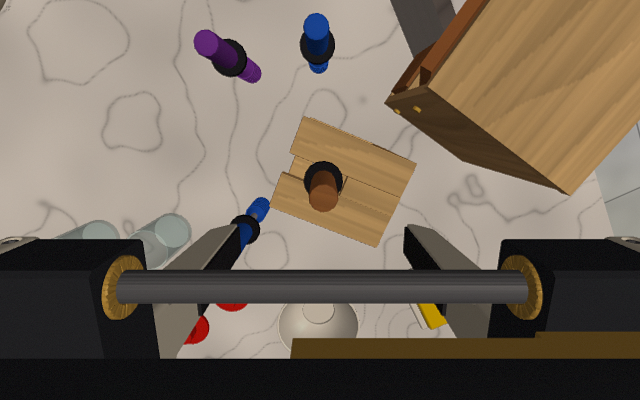

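View pics/t1.png

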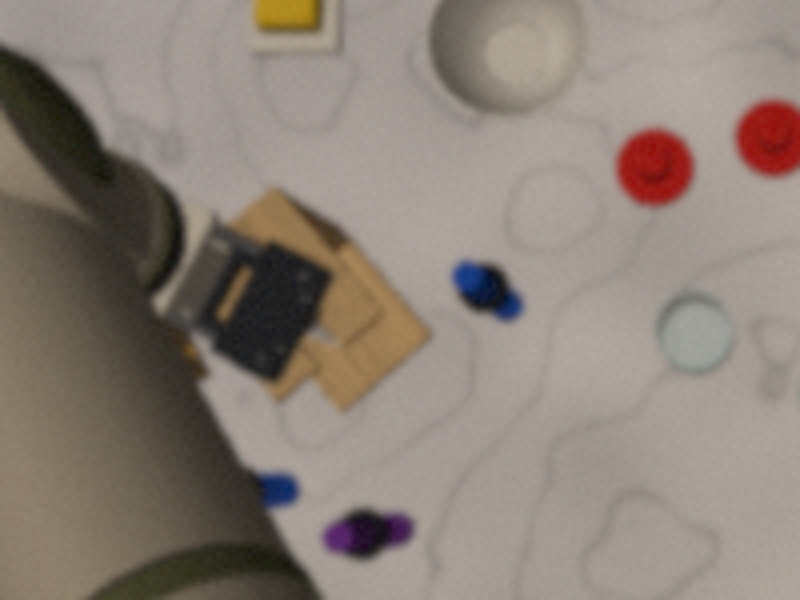

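```bash
python3 -m pendant '0 0 0 0; 0 0 0 0' && python3 - <<'E'
from h import *
print(get_state()["position"])
w=grab("wrist"); crop(w,250,100,430,260,4,"w2")
im=w["img"].astype(int)
E
```

```text
clock: 2.0
position: [0.5164, 0.3637, 0.3385]
tcp_rot: [0.161, 0.689, -0.161, 0.688]
wrist_force: [-0.1, 0.1, -0.3]
width: 0.0929
[0.51644335 0.36367658 0.33847528]
```

View pics/w2.png

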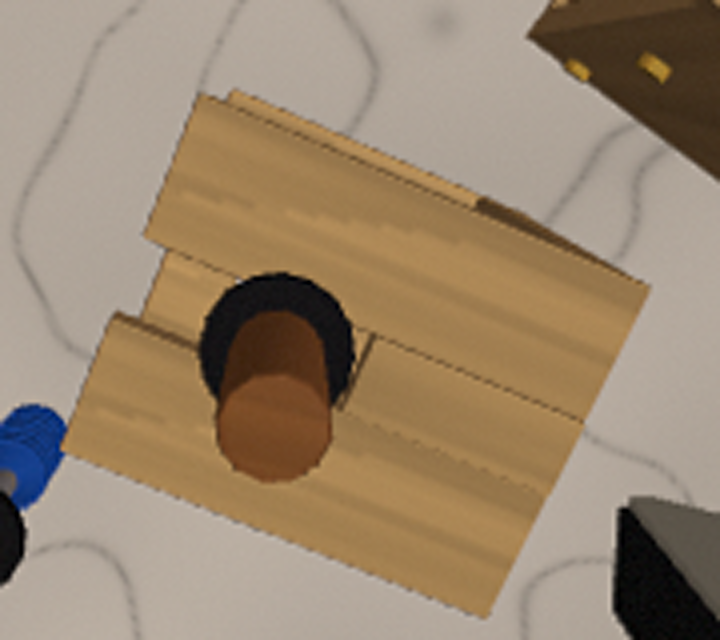

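```bash
python3 - <<'E'
from h import *
w=grab("wrist")
W=lambda a,b:(250+a/4-.4,100+b/4-.4)
q=lambda a,b,z:onz(w,*W(a,b),z)
print("handle",q(274,427,.268),"collar",q(278,343,.198), "collar r",np.linalg.norm(q(200,343,.198)-q(356,343,.198)), "handle d",np.linalg.norm(q(217,427,.268)-q(331,427,.268)))
fl,fr,br,bl=[q(*p,.19) for p in((200,95),(63,450),(487,617),(650,287))]
f=(fl+fr)/2;b=(bl+br)/2;x=(b-f)/np.linalg.norm(b-f)
print(np.linalg.norm(fl-fr),np.linalg.norm(b-f),np.linalg.norm(bl-br),"yaw",np.arctan2(x[1],x[0]),"slot",f+.05*x, "closed",q(360,372,.19)-.015*x)
print("mouth width",np.linalg.norm(q(147,235,.19)-q(115,315,.19)))
E
```

```text
handle [0.51389723 0.36051334 0.268     ] collar [0.51201785 0.36170923 0.198     ] collar r 0.0391739103744888 handle d 0.022449067587850886
0.09844503773414891 0.12319408645271478 0.0984303418648568 yaw 0.7137704858775106 slot [0.51947047 0.36717952 0.19      ] closed [0.51846874 0.36669109 0.19      ]
mouth width 0.022291650307864307
```

```bash
python3 -m pendant '-0.3 -0.1 -4 0; -0.3 -0.1 -8 0; -0.3 -0.1 -11 0; -0.3 -0.1 -12 0; -0.3 -0.1 -13 0; -0.3 -0.1 -13 0; -0.3 -0.1 -13 0;-0.3 -0.1 -13 0' && python3 -m pendant '0 0 0 0; 0 0 0 0; 0 0 0 0; 0 0 0 0; 0 0 0 0; 0 0 0 0; 0 0 0 0; 0 0 0 0; 0 0 0 0; 0 0 0 0' 0 30
```

```text
clock: 2.77
position: [0.5155, 0.3615, 0.2103]
tcp_rot: [0.163, 0.688, -0.161, 0.689]
wrist_force: [0.3, -0.1, -0.6]
width: 0.0929
clock: 3.6
position: [0.5146, 0.3607, 0.2085]
tcp_rot: [0.162, 0.688, -0.162, 0.688]
wrist_force: [-0.3, 0.1, -0.4]
width: 0.0312
```

```bash
python3 -m pendant '0 0 0 0; 0 0 0 0; 0 0 0 0; 0 0 0 0; 0 0 0 0; 0 0 0 0; 0 0 0 0; 0 0 0 0'
```

```text
clock: 4.27
position: [0.5147, 0.3607, 0.2086]
tcp_rot: [0.162, 0.688, -0.162, 0.688]
wrist_force: [0.7, -0.4, -1.6]
width: 0.0234
```

```bash
python3 -m pendant '0 0 1 0; 0 0 2 0; 0 0 2 0; -2.3 -2 2 0; -4.6 -3.9 2 0; -6.8 -5.9 2 0; -9.1 -7.8 2 0; -9.1 -7.8 2 0; -9.1 -7.8 2 0' && python3 - <<'E'
from h import *
grab("side","s2"); grab("wrist","w3")
E
```

```text
clock: 5.02
position: [0.4232, 0.2821, 0.2295]
tcp_rot: [0.163, 0.688, -0.162, 0.688]
wrist_force: [-0.0, 0.6, -1.6]
width: 0.0236
```

View pics/s2.png

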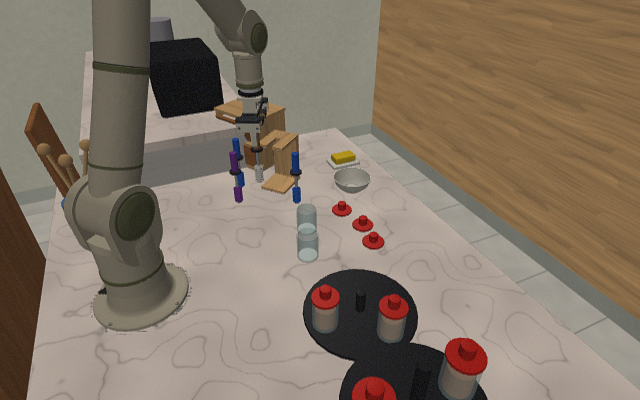

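View pics/w3.png

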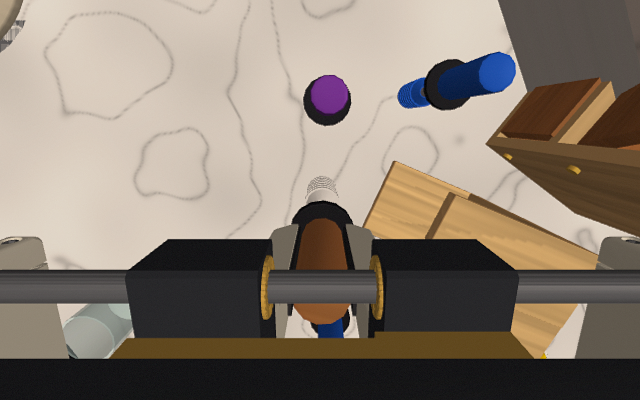

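```bash
python3 -m pendant '0 0 15 0; 0 0 15 0; 0 0 15 0; 0 0 15 0; 2 -10 15 0; 2 -10 15 0; 2 -10 15 0;2 -10 15 0'; python3 - <<'E'
from h import *
s=grab("side");t=grab("top")
crop(t,270,180,370,255,8,"tz4");crop(s,280,190,340,270,7,"sz4")
S=lambda a,b:(210+a/4-.4,90+b/4-.4);T=lambda a,b:(160+a/4-.4,150+b/4-.4)
print(onz(s,*S(387,478),.085),onz(s,*S(390,553),.006),onz(s,*S(391,575),.085),onz(s,*S(391,659),.006))
print(onz(t,*T(577,250),.085),onz(t,*T(577,257),.006),onz(t,*T(718,302),.085),onz(t,*T(716,311),.006))
E
```

```text
clock: 5.78
position: [0.4456, 0.1786, 0.3793]
tcp_rot: [0.164, 0.687, -0.164, 0.688]
wrist_force: [-0.5, -0.1, -1.2]
width: 0.0232
[0.51241332 0.07023431 0.085     ] [0.51546042 0.07468528 0.006     ] [ 0.46826401 -0.04150183  0.085     ] [ 0.46625665 -0.04299513  0.006     ]
[0.50946167 0.07357704 0.085     ] [0.51118379 0.07630361 0.006     ] [ 0.46708417 -0.03757619  0.085     ] [ 0.46448593 -0.04017805  0.006     ]
```

View pics/tz4.png

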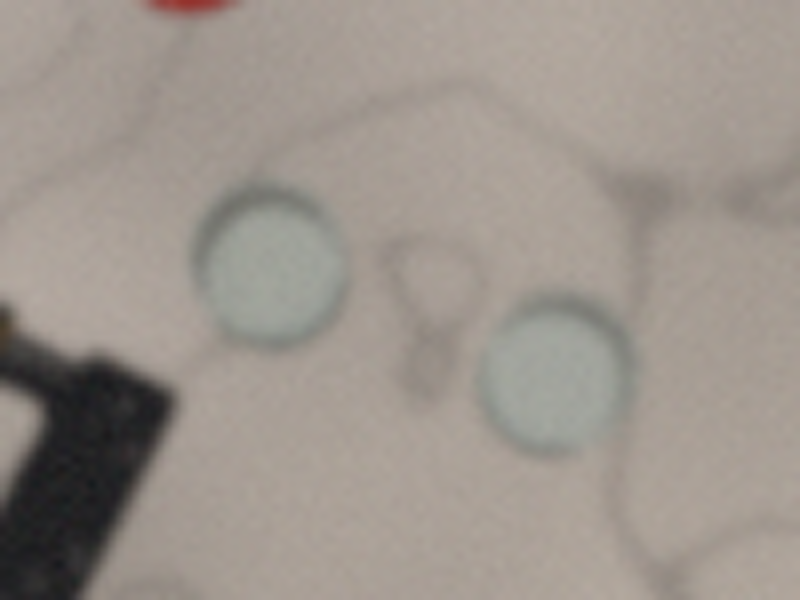

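View pics/sz4.png

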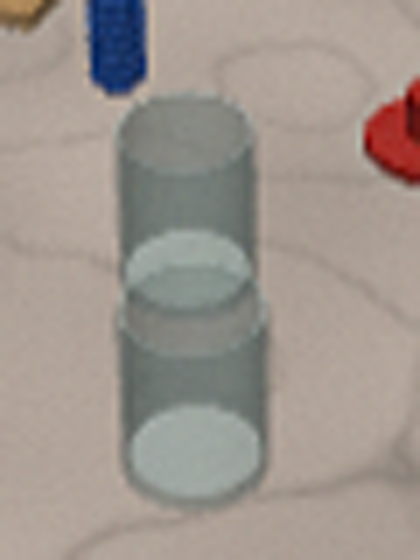

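```bash
python3 -m pendant '6.8 -10.9 0 0; 6.8 -10.9 0 0; 6.8 -10.9 0 0; 6.8 -10.9 0 0; 6.8 -10.9 -5 0; 6.8 -10.9 -10 0; 6.8 -10.9 -13 0; 6.8 -10.9 -13 0; 6.8 -10.9 -13 0'; python3 - <<'E'
from h import *
s=grab("side");crop(s,250,120,370,270,4,"sz5")
w=grab("wrist","w5")
E
```

```text
clock: 6.63
position: [0.5109, 0.075, 0.2469]
tcp_rot: [0.161, 0.69, -0.162, 0.687]
wrist_force: [0.5, -0.6, -0.5]
width: 0.0238
```

View pics/sz5.png

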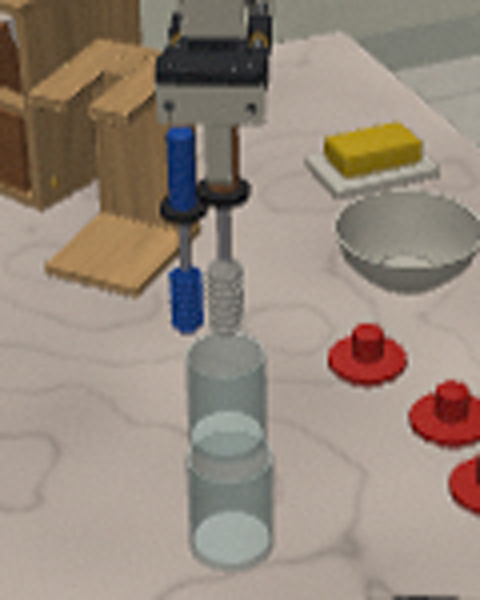

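View pics/w5.png

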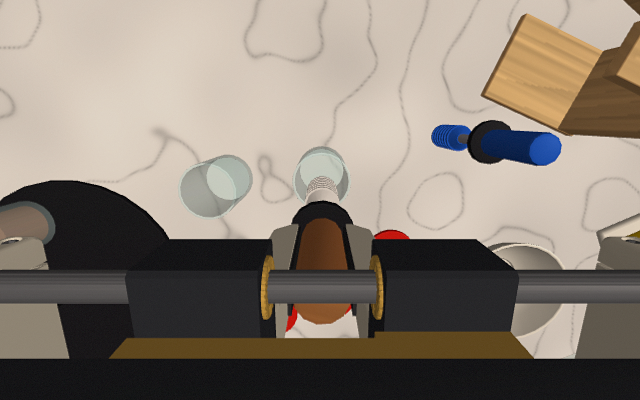

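```bash
python3 -m pendant '0 0 -3 0; 0 0 -6 0; 0 0 -8 0; 0 0 -9.2 0; 0 0 -9.8 0; 0 0 -9.8 0; 0 0 -9.8 0; 0 0 -9.8 0; 0 0 -9.8 0'; python3 - <<'E'
from h import *
s=grab("side");crop(s,250,120,370,270,4,"sz6");print(get_state()["position"])
E
```

```text
clock: 7.48
position: [0.5125, 0.074, 0.152]
tcp_rot: [0.163, 0.688, -0.162, 0.689]
wrist_force: [0.2, -0.7, -1.3]
width: 0.0239
[0.51233896 0.07392498 0.15173322]
```

View pics/sz6.png

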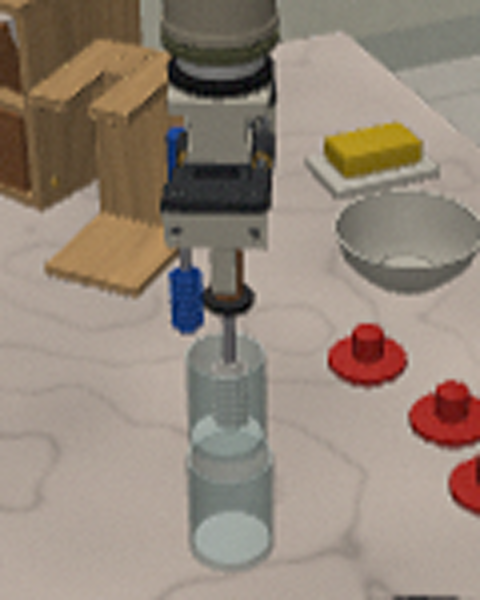

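```bash
python3 - <<'E'
from h import *
s=grab("side")
for z in(.013,.133,.141): print(z,(proj(s,(.5123,.0739,z))-[250,120])*4)
E
```

```text
0.013 [225.04710098 426.16046955]
0.133 [222.32686999 303.281568  ]
0.141 [222.13532194 294.62891519]
```

```bash
python3 -m pendant '0 0 3 0; 0 0 6 0; 0 0 6 0; 0 0 6 0; 0 0 3 0; 0 0 1 0; 0 0 -0.1 0; 0 0 -0.1 0; 0 0 -0.1 0; 0 0 -0.1 0'; python3 -m pendant '0 0 0 0; 0 0 0 0; 0 0 3 0; 0 0 7 0; 0 0 10 0; 0 0 10 0; 0 0 10 0'; python3 - <<'E'
from h import *
t=grab("top");crop(t,270,180,370,255,8,"tz7")
s=grab("side");crop(s,250,120,370,270,4,"sz7");print(get_state()["position"])
E
```

```text
clock: 8.42
position: [0.5118, 0.0737, 0.1497]
tcp_rot: [0.162, 0.688, -0.162, 0.688]
wrist_force: [-0.3, 0.4, -0.7]
width: 0.0238
clock: 9.0
position: [0.5126, 0.074, 0.2516]
tcp_rot: [0.163, 0.687, -0.161, 0.69]
wrist_force: [-0.6, -0.0, -1.5]
width: 0.0236
[0.51115085 0.07378058 0.24923627]
```

View pics/sz7.png

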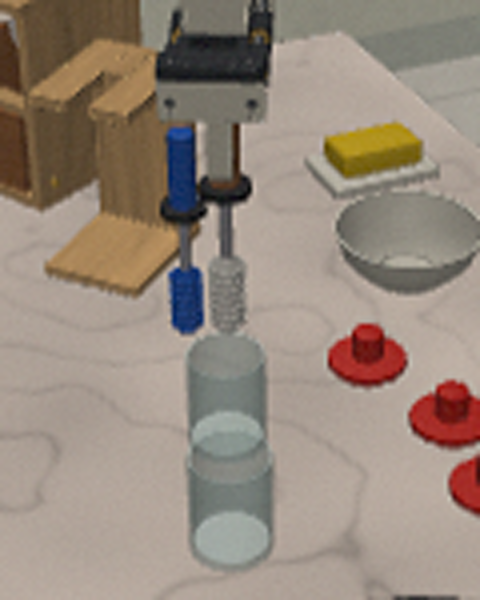

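View pics/tz7.png

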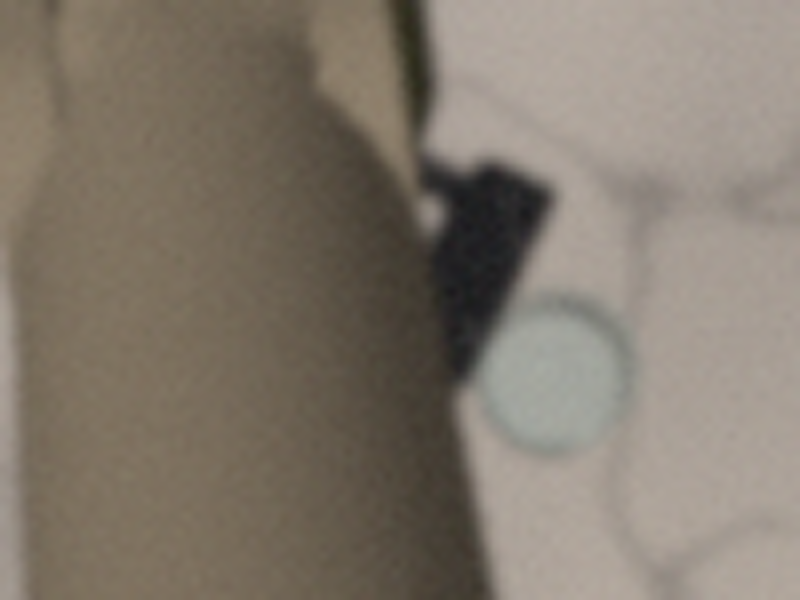

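```bash
python3 -m pendant '-4.6 -11.5 0 0; -4.6 -11.5 0 0; -4.6 -11.5 0 0; -4.6 -11.5 0 0; -4.6 -11.5 0 0; -4.6 -11.5 0 0'; python3 - <<'E'
from h import *
s=grab("side");crop(s,250,120,370,270,4,"sz8");print(get_state()["position"])
for z in(.108,.085,.006): print(z,(proj(s,(.466,-.041,z))-[250,120])*4)
E
```

```text
clock: 9.6
position: [0.4655, -0.041, 0.2488]
tcp_rot: [0.162, 0.689, -0.162, 0.688]
wrist_force: [-0.6, 0.3, -0.9]
width: 0.0236
[ 0.46578438 -0.04040342  0.24889043]
0.108 [225.70005098 428.78954305]
0.085 [226.24781247 453.82102851]
0.006 [228.04302219 535.85813174]
```

View pics/sz8.png

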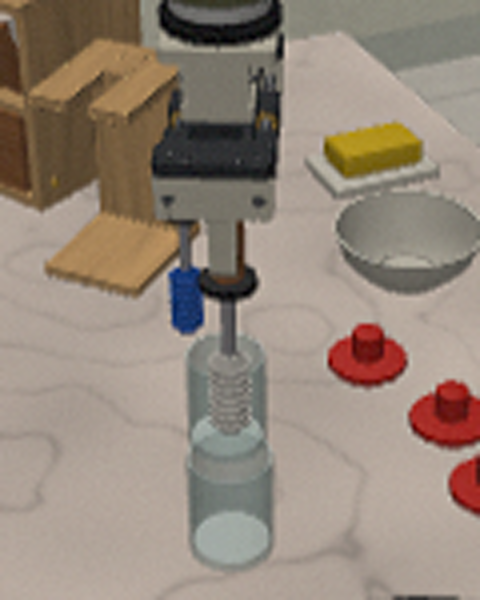

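Tip (230,432) over jar rim centre (230,457): aligned. Two strokes.

```bash
python3 -m pendant '0 0 -3 0; 0 0 -6 0; 0 0 -8 0; 0 0 -9.2 0; 0 0 -9.8 0; 0 0 -9.8 0; 0 0 -9.8 0; 0 0 -9.8 0; 0 0 -9.8 0'; python3 -m pendant '0 0 3 0; 0 0 6 0; 0 0 6 0; 0 0 6 0; 0 0 3 0; 0 0 1 0; 0 0 0 0; 0 0 0 0; 0 0 0 0; 0 0 0 0';  python3 - <<'E'
from h import *
s=grab("side");crop(s,250,120,370,270,4,"sz9");print(get_state()["position"])
E
python3 -m pendant '0 0 0 0; 0 0 4 0; 0 0 8 0; 0 0 12 0; 0 0 16 0; 0 0 20 0; 0 0 23 0; 0 0 23 0'
```

```text
clock: 10.4
position: [0.4663, -0.041, 0.1524]
tcp_rot: [0.162, 0.688, -0.162, 0.689]
wrist_force: [-0.9, -0.2, -1.3]
width: 0.0234
clock: 11.23
position: [0.4658, -0.0413, 0.1518]
tcp_rot: [0.162, 0.688, -0.162, 0.688]
wrist_force: [0.1, -0.8, 0.1]
width: 0.0236
[ 0.46598634 -0.04132219  0.1520977 ]
clock: 11.95
position: [0.4678, -0.0416, 0.3881]
tcp_rot: [0.164, 0.685, -0.161, 0.692]
wrist_force: [1.7, 0.2, -1.1]
width: 0.0234
```

View pics/sz9.png

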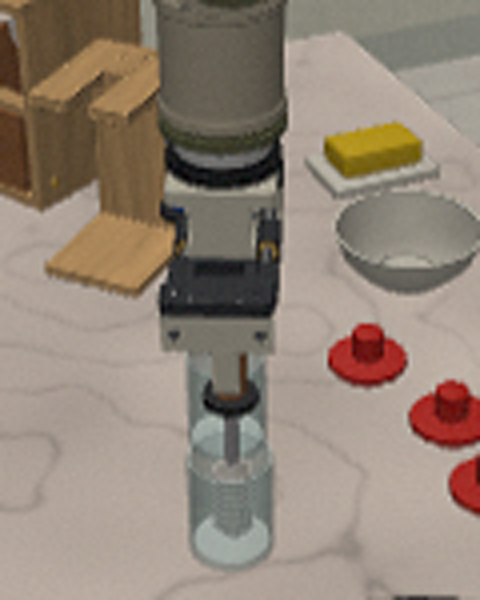

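```bash
python3 -m pendant '-4 32.6 0 0; -4 32.6 0 0; -4 32.6 0 0; -4 32.6 0 0; -4 32.6 0 0; -4 32.6 0 0; -4 32.6 0 0; -4 32.6 0 0; -4 32.6 0 0; -4 32.6 0 0'; python3 -m pendant '0 0 -4 0; 0 0 -8 0; 0 0 -12 0; 0 0 -15.3 0; 0 0 -15.3 0; 0 0 -15.3 0; 0 0 -15.3 0;  0 0 -15.3 0';  python3 - <<'E'
from h import *
s=grab("side");crop(s,210,60,360,210,4,"sz10");w=grab("wrist","w10");print(get_state()["position"])
E
```

```text
clock: 12.78
position: [0.4247, 0.2864, 0.3809]
tcp_rot: [0.161, 0.689, -0.161, 0.688]
wrist_force: [1.1, 0.2, -1.2]
width: 0.0236
clock: 13.45
position: [0.4269, 0.285, 0.2309]
tcp_rot: [0.163, 0.687, -0.161, 0.689]
wrist_force: [-0.1, 0.6, -0.2]
width: 0.0236
[0.42657862 0.28512491 0.23056378]
```

View pics/sz10.png

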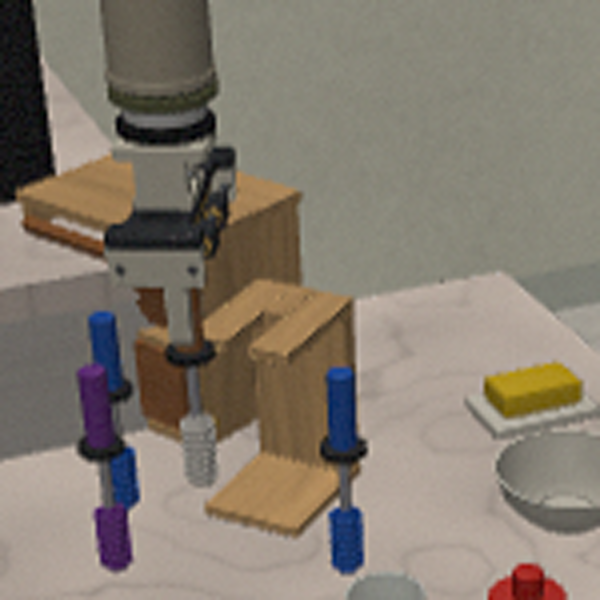

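View pics/w10.png

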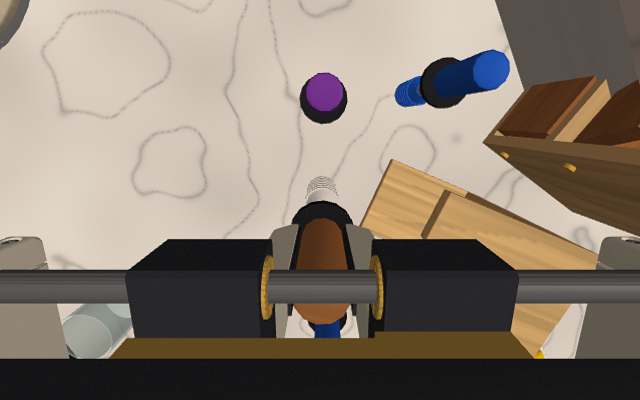

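Slide in (cmd 0.426,0.285 → 0.517,0.363), watching forces.

```bash
python3 -m pendant '2 1.7 0 0; 4 3.4 0 0; 5.5 4.7 0 0; 7 6 0 0; 8 6.9 0 0; 9.1 7.8 0 0; 9.1 7.8 0 0; 9.1 7.8 0 0';  python3 - <<'E'
from h import *
s=grab("side");crop(s,210,60,360,210,4,"sz11");print(get_state()["position"],get_state()["wrist_force"])
E
```

```text
clock: 14.22
position: [0.517, 0.363, 0.2293]
tcp_rot: [0.162, 0.688, -0.162, 0.689]
wrist_force: [-1.2, -0.4, -1.4]
width: 0.0238
[0.51643286 0.36241775 0.22919312] [-0.65895748 -0.81109524 -1.25306825]
```

View pics/sz11.png

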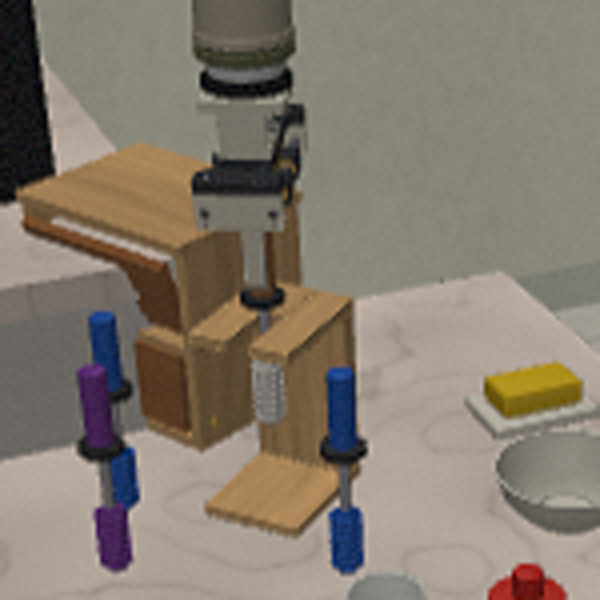

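```bash
python3 -m pendant '0 0 -1 0; 0 0 -1.7 0; 0 0 -2 0; 0 0 -2 0; 0 0 -2 0'; python3 -m pendant '0 0 0 0; 0 0 0 0; 0 0 0 0; 0 0 0 0; 0 0 0 0; 0 0 0 0' 0.6;  python3 -m pendant '0 0 4 0; 0 0 8 0; 0 0 12 0; 0 0 16 0; 0 0 16 0; 0 0 16 0;0 -3 16 0; 0 -8 16 0; 0 -8 16 0; 0 -8 16 0' 1 25; python3 - <<'E'
from h import *
s=grab("side");crop(s,210,60,360,210,4,"sz12");w=grab("wrist","w12")
E
```

```text
clock: 14.68
position: [0.5161, 0.3621, 0.2084]
tcp_rot: [0.162, 0.688, -0.163, 0.688]
wrist_force: [-1.6, -0.3, 0.6]
width: 0.0238
clock: 15.18
position: [0.5167, 0.3628, 0.2085]
tcp_rot: [0.162, 0.688, -0.162, 0.688]
wrist_force: [0.5, 0.5, 0.1]
width: 0.0548
clock: 16.02
position: [0.5168, 0.2786, 0.3676]
tcp_rot: [0.163, 0.688, -0.165, 0.688]
wrist_force: [-0.6, 0.4, -0.1]
width: 0.0932
```

View pics/sz12.png

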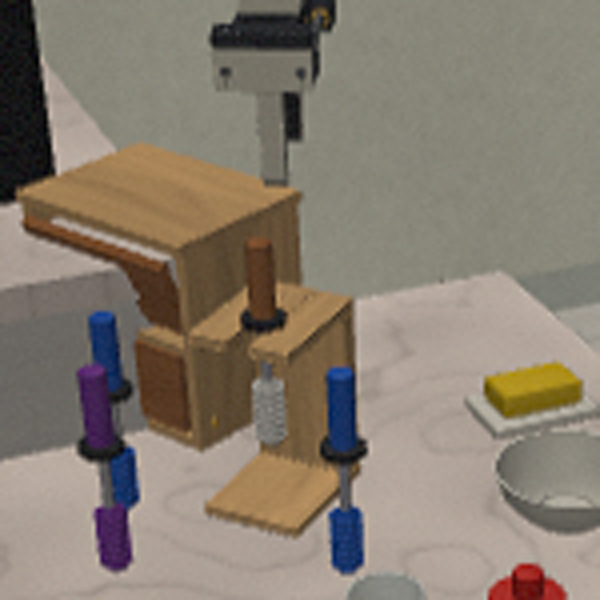

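View pics/w12.png

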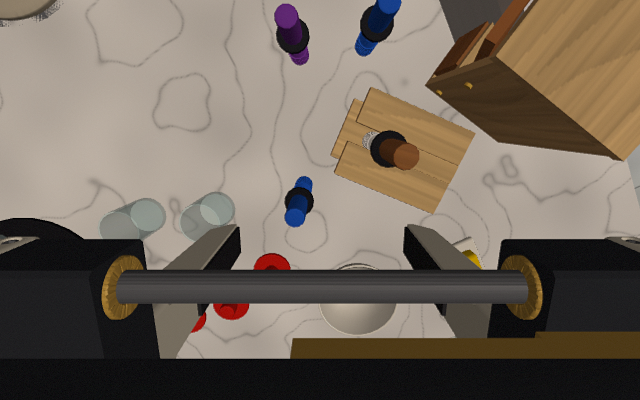

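```bash
python3 -m pendant '-5.1 -32.4 0 0; -5.1 -32.4 0 0; -5.1 -32.4 0 0; -5.1 -32.4 0 0; -5.1 -32.4 0 0; -5.1 -32.4 0 0; -5.1 -32.4 0 0; -5.1 -32.4 -6 0; -5.1 -32.4 -12 0; -5.1 -32.4 -12 0'; python3 -m pendant '0 0 0 0; 0 0 0 0'; python3 - <<'E'
from h import *
s=grab("side");crop(s,250,150,390,270,5,"sz13");w=grab("wrist","w13");print(get_state()["position"])
for z in(.085,.006): print(proj(w,(.466,-.041,z)))
E
```

```text
clock: 16.95
position: [0.4664, -0.0411, 0.25]
tcp_rot: [0.163, 0.687, -0.162, 0.689]
wrist_force: [1.3, 0.4, -0.8]
width: 0.093
clock: 17.12
position: [0.4652, -0.04, 0.2498]
tcp_rot: [0.161, 0.69, -0.162, 0.687]
wrist_force: [-0.6, -0.8, 0.4]
width: 0.093
[ 0.46718764 -0.03968996  0.25233392]
[321.4616658  183.52484327]
[321.53002563 171.73564598]
```

View pics/sz13.png

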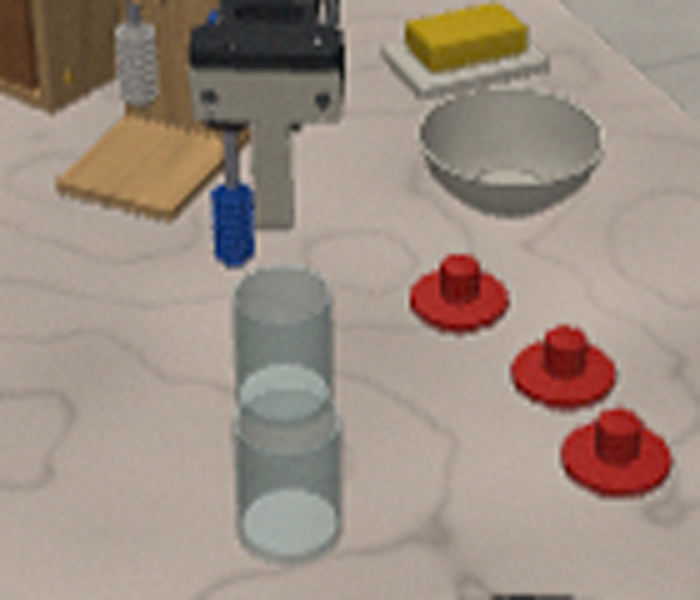

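View pics/w13.png

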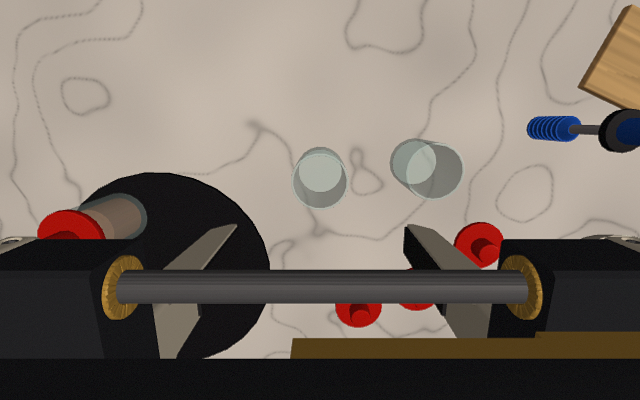

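```bash
python3 -m pendant '0 0 -4 0; 0 0 -8 0; 0 0 -12 0; 0 0 -15 0; 0 0 -17.5 0; 0 0 -19 0; 0 0 -19.9 0; 0 0 -19.9 0; 0 0 -19.9 0' 1 25; python3 -m pendant '0 0 0 0; 0 0 0 0; 0 0 0 0; 0 0 0 0; 0 0 0 0; 0 0 0 0; 0 0 0 0; 0 0 0 0; 0 0 0 0' 0 25; python3 - <<'E'
from h import *
s=grab("side");crop(s,250,150,390,270,5,"sz14")
E
```

```text
clock: 17.97
position: [0.4671, -0.0403, 0.0529]
tcp_rot: [0.162, 0.688, -0.162, 0.689]
wrist_force: [-0.2, -0.3, 0.5]
width: 0.0928
clock: 18.72
position: [0.4659, -0.0409, 0.0523]
tcp_rot: [0.162, 0.688, -0.162, 0.688]
wrist_force: [-0.0, 0.3, 7.8]
width: 0.064
```

View pics/sz14.png

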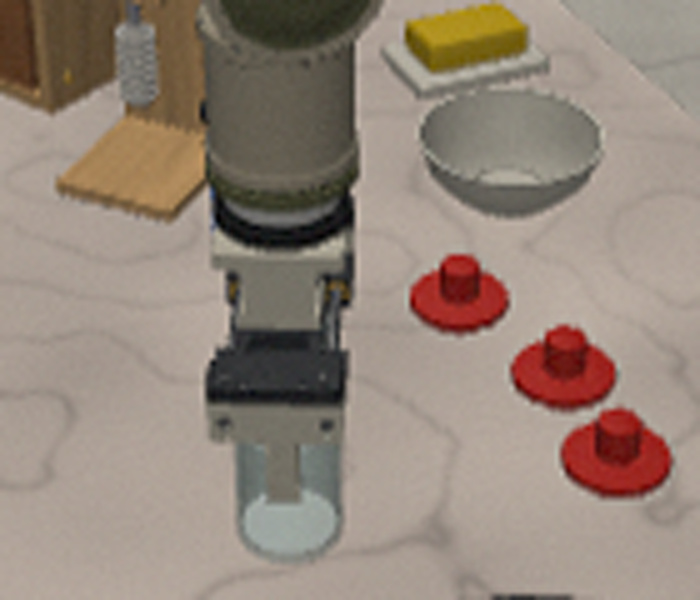

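```bash
python3 -m pendant '0 0 3 0; 0 0 7 0; 0 0 10 0; 0 0 10 0; 4 -8 10 0; 7.5 -15 10 0; 11.2 -22.7 10 0; 11.2 -22.7 10 0; 11.2 -22.7 10 0; 11.2 -22.7 10 0'; python3 -m pendant '0 0 0 0; 0 0 0 0; 0 0 0 0'; python3 - <<'E'
from h import *
s=grab("side","s15");t=grab("top");crop(t,360,160,480,270,6,"t15");print(get_state()["position"])
E
```

```text
clock: 19.6
position: [0.5764, -0.2668, 0.1507]
tcp_rot: [0.162, 0.689, -0.162, 0.688]
wrist_force: [-0.2, 0.9, -2.4]
width: 0.0637
clock: 19.85
position: [0.5754, -0.2643, 0.1505]
tcp_rot: [0.163, 0.689, -0.162, 0.687]
wrist_force: [-0.8, -0.3, -2.6]
width: 0.0636
[ 0.57570967 -0.26323479  0.15120419]
```

View pics/s15.png

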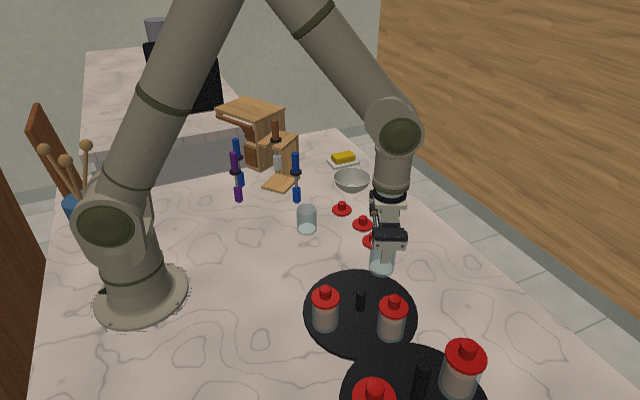

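View pics/t15.png

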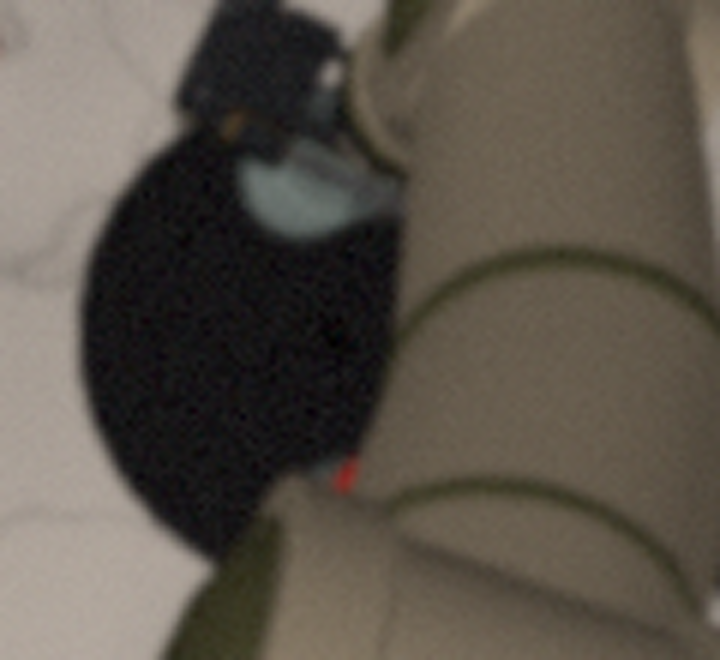

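```bash
python3 -m pendant '0 0 0 0; 0 0 0 0; 0 0 0 0; 0 0 0 0'; python3 -m pendant '0 0 -3 0; 0 0 -5 0; 0 0 -6.5 0; 0 0 -7.3 0; 0 0 -7.3 0; 0 0 -7.3 0'; python3 - <<'E'
from h import *
s=grab("side");crop(s,300,200,460,350,5,"s16");print(get_state()["position"])
E
```

```text
clock: 20.28
position: [0.5764, -0.2645, 0.1521]
tcp_rot: [0.162, 0.688, -0.162, 0.688]
wrist_force: [0.9, -0.7, -2.1]
width: 0.0638
clock: 20.78
position: [0.5764, -0.2651, 0.079]
tcp_rot: [0.162, 0.688, -0.162, 0.688]
wrist_force: [-0.0, -1.0, -1.1]
width: 0.0636
[ 0.57681606 -0.26531661  0.07963386]
```

View pics/s16.png

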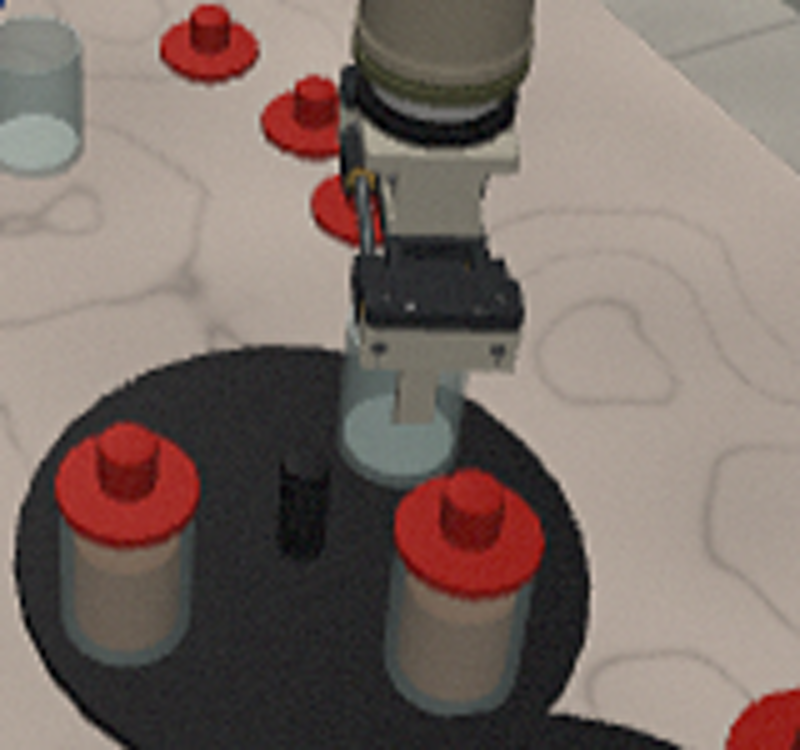

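```bash
python3 -m pendant '0 0 -0.3 0; 0 0 -0.5 0; 0 0 -0.7 0; 0 0 -0.7 0; 0 0 -0.7 0; 0 0 -0.7 0'
```

```text
clock: 21.33
position: [0.5769, -0.2653, 0.0724]
tcp_rot: [0.162, 0.688, -0.162, 0.689]
wrist_force: [0.5, 0.5, 4.0]
width: 0.0638
```

Contact (z force reversed to +4 N). Release and lift.

```bash
python3 -m pendant '0 0 0 0; 0 0 0 0; 0 0 0 0; 0 0 0 0; 0 0 0 0; 0 0 0 0' 1; python3 -m pendant '0 0 4 0; 0 0 8 0; 0 0 12 0; 0 0 16 0; 0 0 18 0; 0 0 18 0; 0 0 18 0'; python3 -m pendant '-6.6 34.1 0 0; -6.6 34.1 0 0; -6.6 34.1 0 0; -6.6 34.1 0 0; -6.6 34.1 0 0; -6.6 34.1 0 0; -6.6 34.1 0 0; -6.6 34.1 0 0; -6.6 34.1 0 0; -6.6 34.1 0 0';  python3 -m pendant '0 0 0 0; 0 0 0 0; 0 0 0 0'; python3 - <<'E'
from h import *
s=grab("side");crop(s,270,170,430,320,5,"s17");w=grab("wrist","w17");print(get_state()["position"])
t=grab("top");crop(t,260,150,480,270,3.6,"t17")
for z in(.085,.006): print(proj(w,(.512,.074,z)))
E
```

```text
clock: 21.83
position: [0.5763, -0.265, 0.0718]
tcp_rot: [0.162, 0.688, -0.162, 0.688]
wrist_force: [-0.2, 0.0, 0.4]
width: 0.0927
clock: 22.42
position: [0.5768, -0.2652, 0.2531]
tcp_rot: [0.162, 0.687, -0.162, 0.689]
wrist_force: [-0.1, -0.3, -1.2]
width: 0.0935
clock: 23.25
position: [0.5085, 0.0804, 0.2502]
tcp_rot: [0.16, 0.69, -0.16, 0.688]
wrist_force: [0.1, -0.2, -0.3]
width: 0.093
clock: 23.5
position: [0.5104, 0.0742, 0.2513]
tcp_rot: [0.163, 0.688, -0.163, 0.688]
wrist_force: [-0.3, -0.6, -0.2]
width: 0.093
[0.51048777 0.07446727 0.25158869]
[323.20310326 184.66449135]
[322.97543037 172.6291989 ]
```

View pics/s17.png

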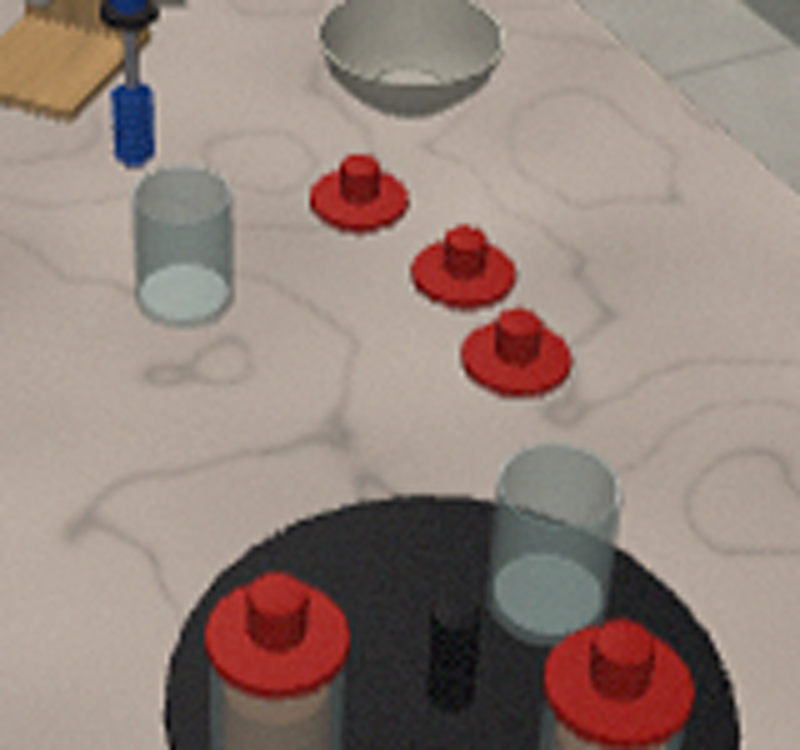

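View pics/w17.png

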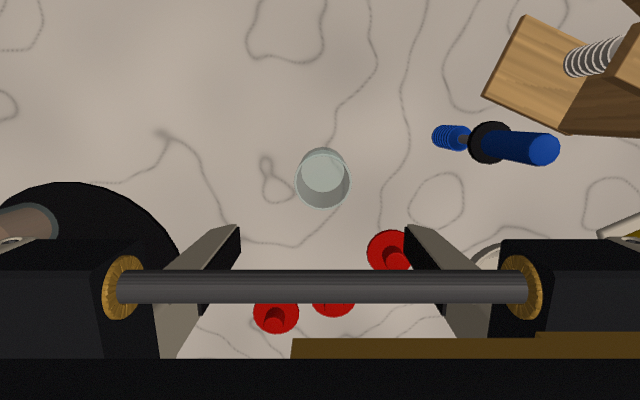

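View pics/t17.png

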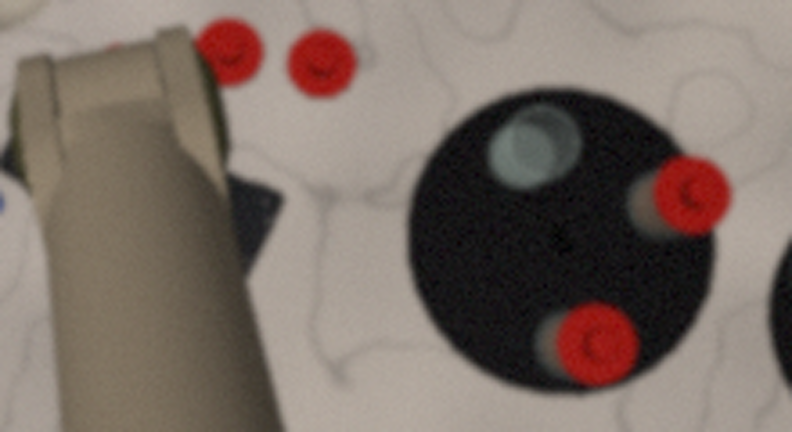

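```bash
python3 -m pendant '0 0 -4 0; 0 0 -8 0; 0 0 -12 0; 0 0 -15 0; 0 0 -17.5 0; 0 0 -19 0; 0 0 -19.8 0; 0 0 -19.8 0; 0 0 -19.8 0' 1 25; python3 -m pendant '0 0 0 0; 0 0 0 0; 0 0 0 0; 0 0 0 0; 0 0 0 0; 0 0 0 0; 0 0 0 0; 0 0 0 0; 0 0 0 0' 0 25; python3 -m pendant '0 0 3 0; 0 0 7 0; 0 0 10 0; 0 0 10 0;0 0 10 0'
```

```text
clock: 24.4
position: [0.5106, 0.0755, 0.0541]
tcp_rot: [0.162, 0.688, -0.162, 0.688]
wrist_force: [-0.0, 0.5, 0.1]
width: 0.0928
clock: 25.15
position: [0.5105, 0.076, 0.0543]
tcp_rot: [0.162, 0.688, -0.162, 0.688]
wrist_force: [-1.8, 0.8, 5.8]
width: 0.062
clock: 25.57
position: [0.5111, 0.0762, 0.1552]
tcp_rot: [0.163, 0.687, -0.162, 0.689]
wrist_force: [0.3, 0.5, -3.0]
width: 0.0621
```

```bash
python3 - <<'E'
from h import *
s=grab("side");crop(s,250,130,400,260,5,"s18");w=grab("wrist","w18");print(get_state()["width"],get_state()["position"])
E
```

```text
0.0621133354427643 [0.50970154 0.07594097 0.15312241]
```

View pics/s18.png

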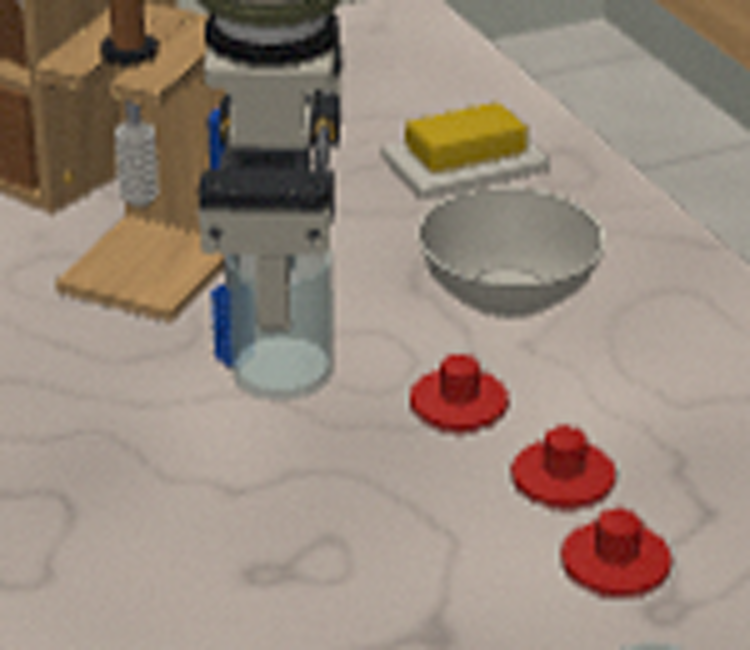

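View pics/w18.png

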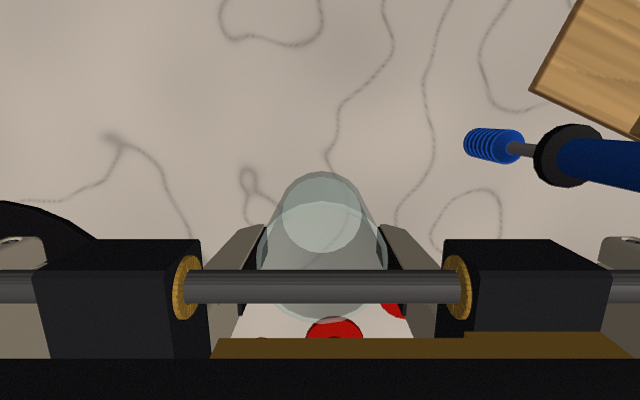

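```bash
python3 - <<'E'
from h import *
w=grab("wrist");s=grab("side");p=np.array(get_state()["position"]);print(p)
b=p-[0,0,.0535]
for off in(0,.01,.02):
  X=b+off*np.array([.895,-.446,0])
  print(off,"w floor",proj(w,X+[0,0,.006]),"rim",proj(w,X+[0,0,.085]),"s floor",(proj(s,X+[0,0,.006])-[250,130])*5)
def circ(z,r=.029): 
  a=np.linspace(0,6.283,60);P=np.array([proj(w,b+[r*np.cos(x),r*np.sin(x),z]) for x in a]);return P.min(0),P.max(0)
print(circ(.006),circ(.085,.032),circ(0,.032))
crop(w,180,140,460,350,2.8,"w19")
E
```

```text
[0.50944966 0.07581309 0.15252097]
0 w floor [322.86078053 215.95933393] rim [323.36638387 266.27194613] s floor [273.32672589 365.82298991]
0.01 w floor [322.86270064 229.11973488] rim [323.36118175 285.39050641] s floor [289.33973996 366.15238333]
0.02 w floor [322.8645805  242.00423457] rim [323.35614388 303.9054708 ] s floor [305.3594451 366.4819144]
(array([282.52311419, 176.15353746]), array([363.22266316, 253.34792536])) (array([255.56293289, 200.68059635]), array([391.2700424 , 325.33021418])) (array([279.45771593, 170.51698195]), array([366.249009  , 253.70952751]))
```

View pics/w19.png

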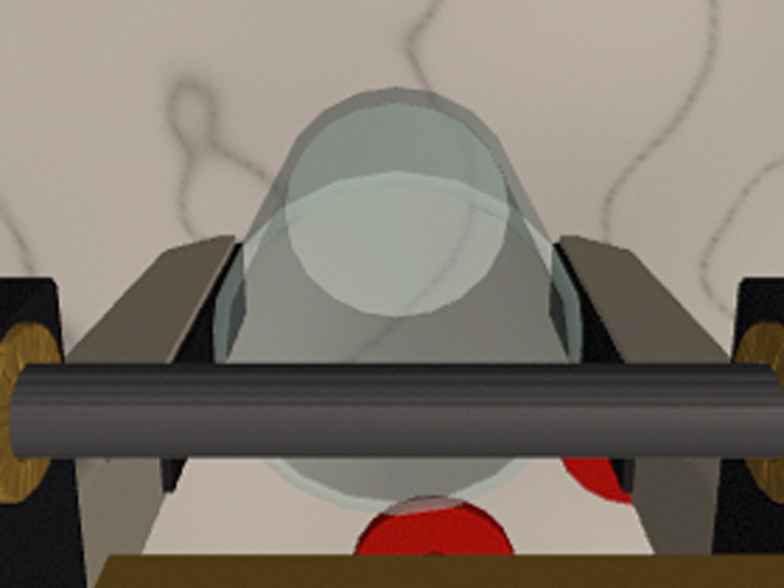

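```bash
python3 -m pendant '-2.9 -28.6 0 0; -2.9 -28.6 0 0; -2.9 -28.6 0 0; -2.9 -28.6 0 0; -2.9 -28.6 0 0; -2.9 -28.6 0 0; -2.9 -28.6 0 0; -2.9 -28.6 0 0; -2.9 -28.6 0 0; -2.9 -28.6 0 0'; python3 -m pendant '0 0 -3 0; 0 0 -5 0; 0 0 -6.5 0; 0 0 -7 0; 0 0 -7.3 0; 0 0 -7.3 0;0 0 -7.3 0'; python3 - <<'E'
from h import *
s=grab("side");crop(s,290,200,450,350,5,"s20");print(get_state()["position"])
E
```

```text
clock: 26.6
position: [0.4807, -0.2096, 0.1527]
tcp_rot: [0.163, 0.689, -0.162, 0.687]
wrist_force: [-0.4, 0.8, -2.7]
width: 0.062
clock: 27.18
position: [0.4818, -0.2095, 0.0814]
tcp_rot: [0.162, 0.688, -0.162, 0.689]
wrist_force: [-0.5, -0.1, -2.6]
width: 0.0621
[ 0.48190119 -0.20983253  0.08161653]
```

View pics/s20.png

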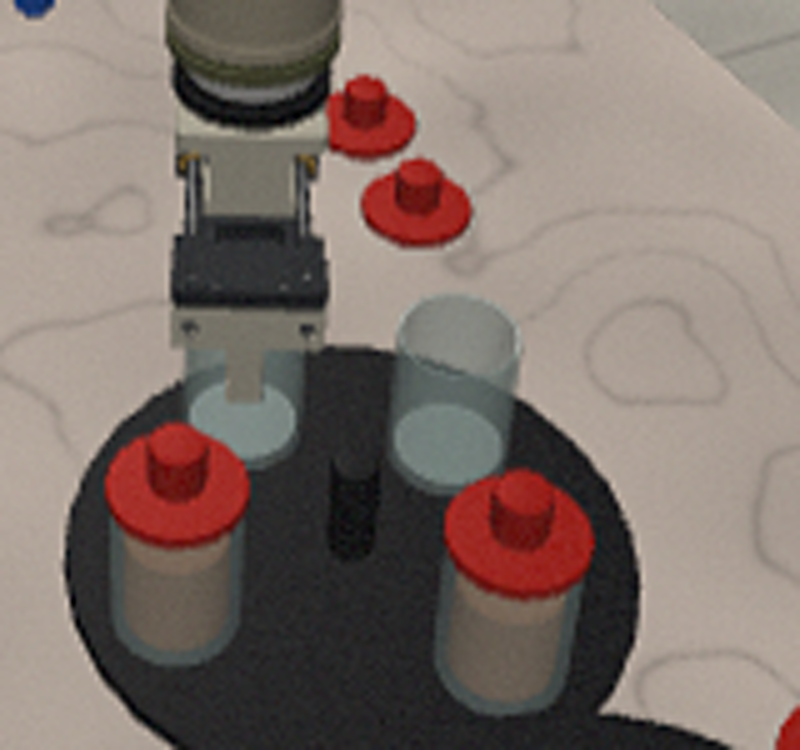

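```bash
python3 -m pendant '0 0 -0.3 0; 0 0 -0.6 0; 0 0 -0.8 0; 0 0 -0.9 0; 0 0 -0.9 0; 0 0 -0.9 0'
```

```text
clock: 27.73
position: [0.4826, -0.2102, 0.0738]
tcp_rot: [0.162, 0.687, -0.162, 0.689]
wrist_force: [-2.5, 2.2, 22.3]
width: 0.0621
```

```bash
python3 -m pendant '0 0 0.1 0; 0 0 0.1 0'; python3 -m pendant '0 0 0 0; 0 0 0 0; 0 0 0 0; 0 0 0 0; 0 0 0 0; 0 0 0 0' 1; python3 -m pendant '0 0 4 0; 0 0 8 0; 0 0 12 0; 0 0 16 0; 0 0 20 0; 0 0 20 0; -5 10 20 0; -5 14 20 0; -5 18 20 0; -5 18 20 0'; python3 - <<'E'
from h import *
s=grab("side");crop(s,270,170,430,320,5,"s21")
t=grab("top");crop(t,260,130,480,270,3.6,"t21");print(get_state()["position"])
E
```

```text
clock: 27.9
position: [0.482, -0.2102, 0.0739]
tcp_rot: [0.162, 0.688, -0.162, 0.689]
wrist_force: [-2.1, 1.1, 12.4]
width: 0.0624
clock: 28.4
position: [0.4813, -0.2101, 0.0727]
tcp_rot: [0.162, 0.688, -0.162, 0.688]
wrist_force: [0.2, 0.6, 0.4]
width: 0.0923
clock: 29.23
position: [0.4341, -0.0498, 0.273]
tcp_rot: [0.163, 0.688, -0.163, 0.688]
wrist_force: [1.0, 0.3, -0.4]
width: 0.0927
[ 0.43399533 -0.04541753  0.27294841]
```

View pics/s21.png

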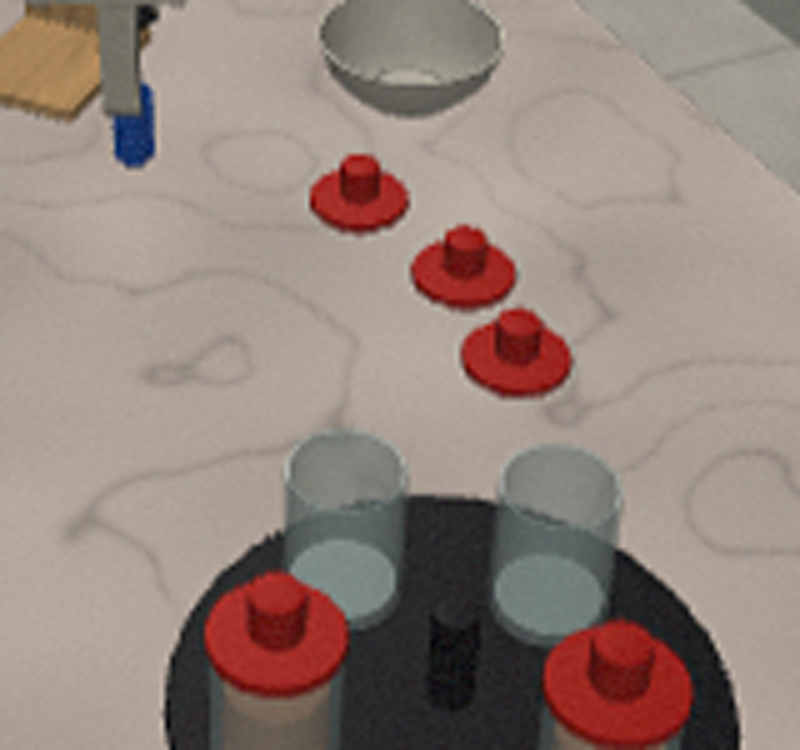

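View pics/t21.png

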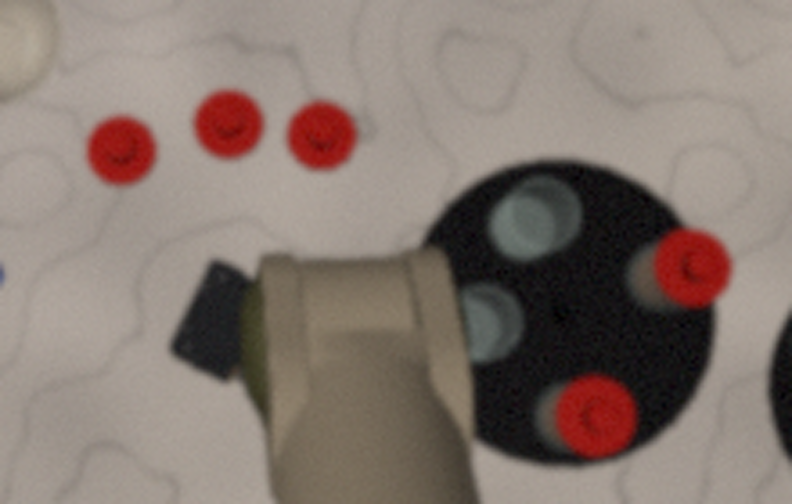

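```bash
python3 -m pendant '23.5 -4.5 0 0; 23.5 -4.5 0 0; 23.5 -4.5 0 0; 23.5 -4.5 0 0; 23.5 -4.5 0 0; 23.5 -4.5 0 0; 23.5 -4.5 -4 0; 23.5 -4.5 -9 0; 23.5 -4.5 -9 0; 23.5 -4.5 -9 0' 1; python3 -m pendant '0 0 0 0; 0 0 0 0; 0 0 0 0'; python3 - <<'E'
from h import *
s=grab("side");w=grab("wrist","w22");p=get_state()["position"];print(p)
t=grab("top")
def S(a,b):return (270+a/5-.4,170+b/5-.4)
for k,f in(((518,321),(516,357)),((466,237),(463,272)),((360,163),(359,199))): print("side knob",onz(s,*S(*k),.044),"flange",onz(s,*S(*f),.018))
def m(im): return ((im[:,:,0]>110)&(im[:,:,1]<60)&(im[:,:,2]<60)).astype(np.uint8)
n,l,st,ce=cv2.connectedComponentsWithStats(m(w["img"]))
for i in range(1,n):
    if st[i,4]>80: print(st[i],ce[i],onz(w,*ce[i],.018))
for X in((.668,-.078,.018),(.668,-.078,.044)): print(proj(w,X))
E
```

```text
clock: 30.17
position: [0.6681, -0.0962, 0.1796]
tcp_rot: [0.162, 0.691, -0.163, 0.686]
wrist_force: [0.7, -0.4, 0.7]
width: 0.0933
clock: 30.42
position: [0.6714, -0.0962, 0.1855]
tcp_rot: [0.162, 0.687, -0.162, 0.69]
wrist_force: [0.9, -0.1, -0.4]
width: 0.0932
[ 0.67105315 -0.0961548   0.18499313]
side knob [ 0.66930119 -0.07995982  0.044     ] flange [ 0.66835277 -0.08285036  0.018     ]
side knob [0.68250544 0.00765389 0.044     ] flange [0.68054653 0.00504027 0.018     ]
side knob [0.65828315 0.1103362  0.044     ] flange [0.65580992 0.1052607  0.018     ]
[ 463   43   67   70 3239] [495.91972831  77.50324174] [0.65286462 0.10816374 0.018     ]
[ 381  114   63   63 2944] [412.09646739 144.92629076] [0.67732099 0.00689145 0.018     ]
[ 303  141   61   61 2858] [332.89258223 171.24597621] [ 0.66509394 -0.08048078  0.018     ]
[336.13323279 172.60805174]
[337.3382639  177.00900389]
```

View pics/w22.png

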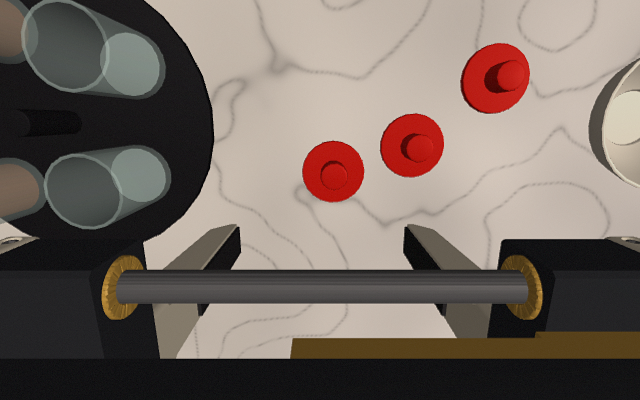

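```bash
python3 -m pendant '-0.3 1.5 -2 0; -0.3 1.5 -5 0; -0.3 1.5 -7 0; -0.3 1.5 -7 0; -0.3 1.5 -7 0; -0.3 1.5 -7 0; -0.3 1.5 -7 0' 0.6; python3 - <<'E'
from h import *
w=grab("wrist");p=get_state()["position"];print(p)
crop(w,180,120,460,300,2.8,"w23")
print(proj(w,[p[0],p[1],.018]),proj(w,[p[0],p[1],.044]))
def m(im): return ((im[:,:,0]>110)&(im[:,:,1]<60)&(im[:,:,2]<60)).astype(np.uint8)
n,l,st,ce=cv2.connectedComponentsWithStats(m(w["img"]))
for i in range(1,n):
    if st[i,4]>80: print(st[i],ce[i],onz(w,*(st[i,:2]+(st[i,2:4]-1)/2),.018))
E
```

```text
clock: 31.15
position: [0.6684, -0.0813, 0.1147]
tcp_rot: [0.162, 0.687, -0.162, 0.689]
wrist_force: [0.2, -0.5, -0.0]
width: 0.0562
[ 0.66823753 -0.08133063  0.11464545]
[322.74991922 198.8766828 ] [322.89072372 207.13189973]
[ 486   35   84   88 5104] [527.52233542  78.26155956] [0.65271079 0.10803476 0.018     ]
[ 382  124   78   78 4515] [420.92491694 162.55902547] [0.67681978 0.00676642 0.018     ]
[ 284  158   77   74 4350] [322.18344828 194.71563218] [ 0.6644397  -0.08016087  0.018     ]
```

View pics/w23.png

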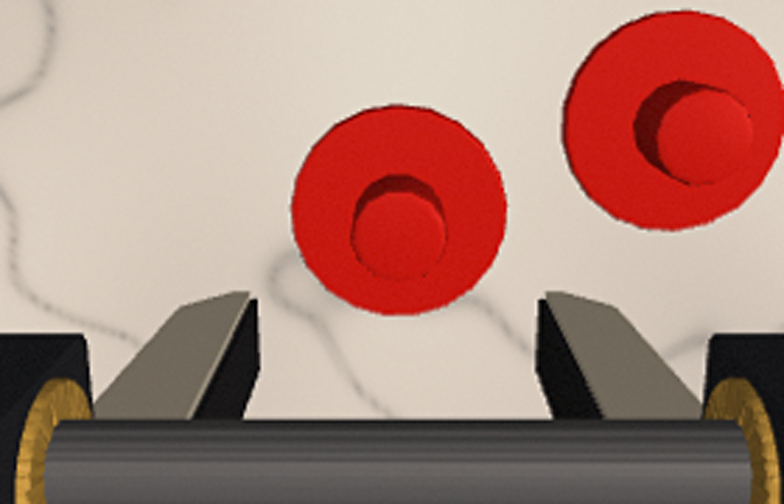

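```bash
python3 -m pendant '-0.3 0.1 -3 0; -0.3 0.1 -6 0; -0.3 0.1 -8 0; -0.3 0.1 -9 0; -0.3 0.1 -9 0; -0.3 0.1 -9 0; -0.3 0.1 -9 0'; python3 -m pendant '0 0 0 0; 0 0 0 0; 0 0 0 0; 0 0 0 0; 0 0 0 0; 0 0 0 0' 0 20;python3 -m pendant '0 0 3 0; 0 0 7 0; 0 0 11 0; 0 0 15 0; 0 0 18 0; 0 0 18 0; 0 0 18 0'; python3 - <<'E'
from h import *
s=grab("side");w=grab("wrist","w24");crop(s,320,100,440,260,4,"s24");p=get_state()["position"];print(p)
E
```

```text
clock: 31.78
position: [0.6653, -0.0802, 0.0245]
tcp_rot: [0.162, 0.687, -0.162, 0.689]
wrist_force: [0.3, 0.3, -0.0]
width: 0.0559
clock: 32.28
position: [0.6645, -0.08, 0.0232]
tcp_rot: [0.162, 0.688, -0.162, 0.688]
wrist_force: [-0.6, 0.1, 3.9]
width: 0.0276
clock: 32.87
position: [0.6651, -0.0801, 0.2049]
tcp_rot: [0.162, 0.687, -0.162, 0.69]
wrist_force: [-0.5, 0.3, -0.5]
width: 0.0273
[ 0.66355107 -0.07990853  0.20190542]
```

View pics/s24.png

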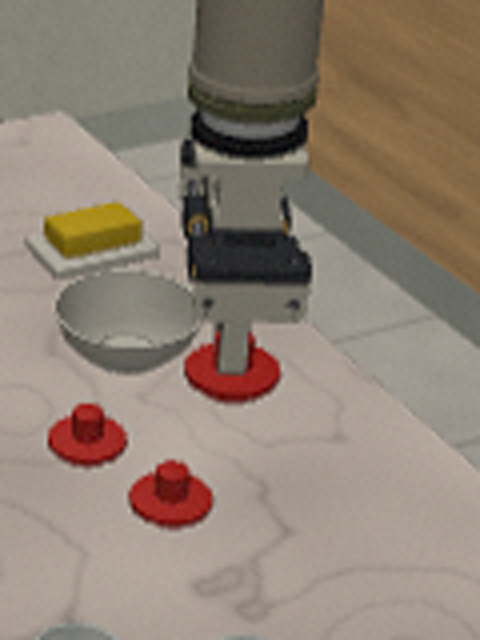

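View pics/w24.png

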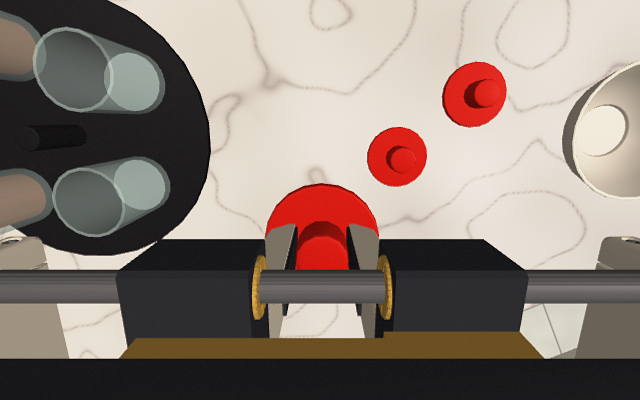

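```bash
python3 - <<'E'
from h import *
s=grab("side");w=grab("wrist");t=grab("top")
S=lambda a,b:(270+a/5-.4,170+b/5-.4); T=lambda a,b:(260+a/3.6-.4,130+b/3.6-.4)
print("P1 wrist",onz(w,89,202,.105),onz(w,141,184,.026))
print("P1 side",onz(s,*S(559,488),.105),onz(s,*S(547,592),.026))
print("P1 top",onz(t,*T(542,214),.105),onz(t,*T(522,226),.026))
print("P2 wrist",onz(w,75,69,.105),onz(w,134,82,.026))
print("P2 side",onz(s,*S(346,473),.105),onz(s,*S(341,580),.026))
crop(w,0,0,220,260,3,"w25");crop(t,360,160,480,270,6,"t25");crop(s,300,220,420,320,6,"s25")
E
```

```text
P1 wrist [ 0.5740994  -0.26329899  0.105     ] [ 0.57445503 -0.26272882  0.026     ]
P1 side [ 0.57724288 -0.26732109  0.105     ] [ 0.57944202 -0.26420474  0.026     ]
P1 top [ 0.57704593 -0.26228387  0.105     ] [ 0.57809996 -0.26227281  0.026     ]
P2 wrist [ 0.4807609  -0.20740221  0.105     ] [ 0.48149254 -0.20772199  0.026     ]
P2 side [ 0.48347981 -0.21260187  0.105     ] [ 0.48358707 -0.21107849  0.026     ]
```

View pics/w25.png

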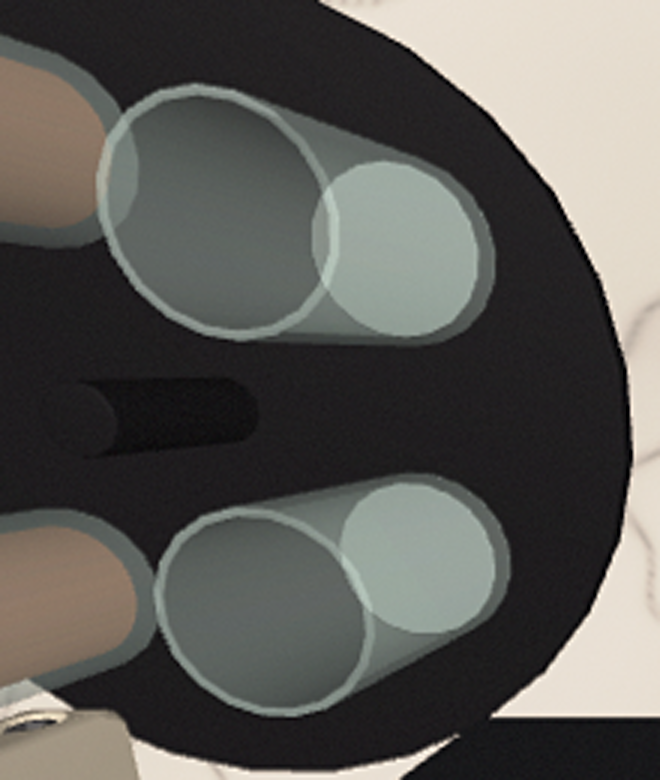

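View pics/t25.png

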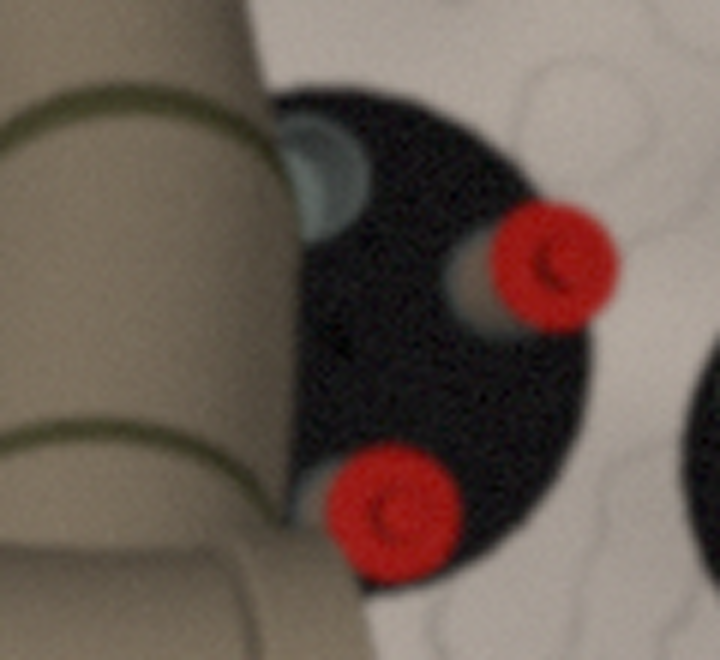

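View pics/s25.png

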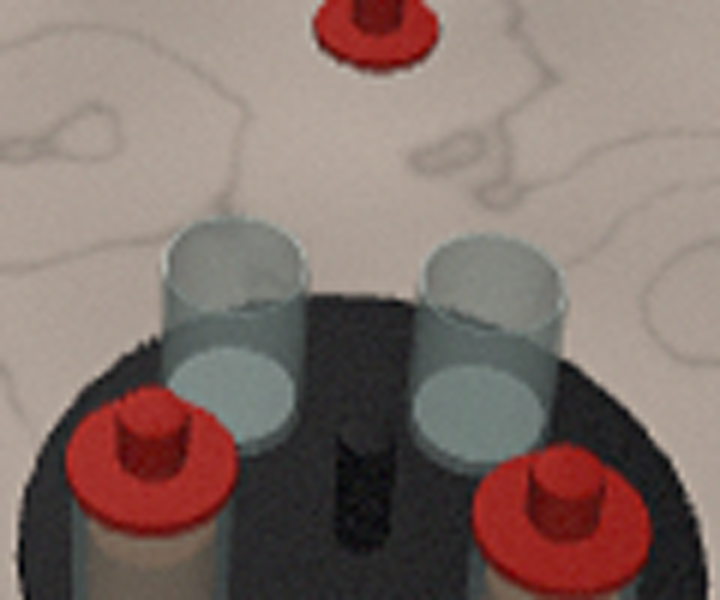

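```bash
python3 -m pendant '-8.9 -18.4 0 0; -8.9 -18.4 0 0; -8.9 -18.4 0 0; -8.9 -18.4 0 0; -8.9 -18.4 0 0; -8.9 -18.4 0 0; -8.9 -18.4 0 0; -8.9 -18.4 0 0; -8.9 -18.4 0 0; -8.9 -18.4 0 0'; python3 -m pendant '0 0 -3 0; 0 0 -5 0; 0 0 -5 0; 0 0 -5 0; 0 0 -5 0; 0 0 -5 0'; python3 - <<'E'
from h import *
s=grab("side");w=grab("wrist","w26");crop(s,300,200,440,320,5,"s26");p=get_state()["position"];print(p)
E
```

```text
clock: 33.95
position: [0.5761, -0.2622, 0.2024]
tcp_rot: [0.162, 0.689, -0.161, 0.688]
wrist_force: [-0.7, -0.1, -0.0]
width: 0.0274
clock: 34.45
position: [0.5762, -0.2639, 0.1542]
tcp_rot: [0.162, 0.688, -0.162, 0.689]
wrist_force: [0.3, -0.8, -1.1]
width: 0.0275
[ 0.57595974 -0.26413045  0.15413564]
```

View pics/s26.png

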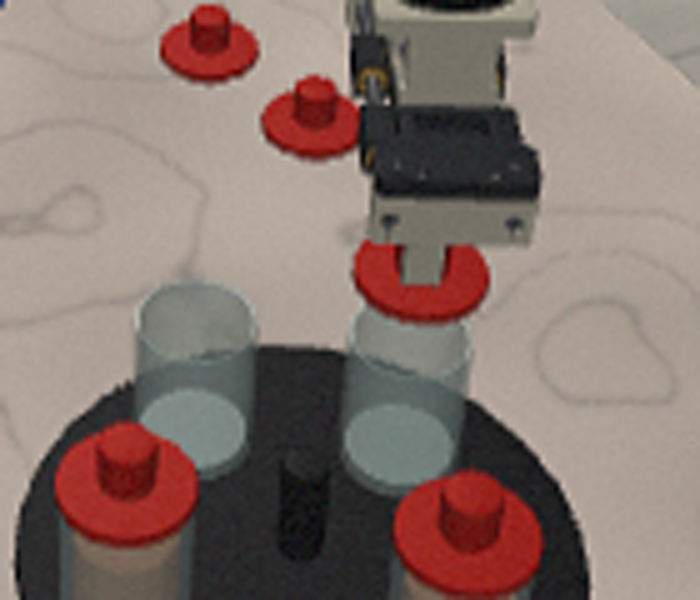

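View pics/w26.png

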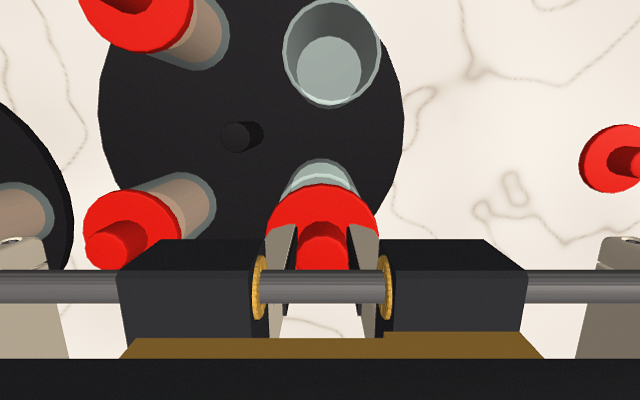

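```bash
python3 - <<'E'
from h import *
s=grab("side");w=grab("wrist");p=np.array(get_state()["position"])
print("lid",onz(s,300+421/5,200+274/5,p[2]-.0055),p)
print((proj(s,(.5765,-.2645,.105))-[300,200])*5,(proj(s,(p[0],p[1],.149))-[300,200])*5)
print("jar rim side",onz(s,300+409/5-.4,200+340/5-.4,.105), "lid wrist centre",proj(w,(p[0],p[1],.149)))
E
```

```text
lid [ 0.57955804 -0.26985776  0.14828801] [ 0.57564209 -0.26416155  0.15378801]
[402.83016272 332.88690611] [408.30198267 268.08163675]
jar rim side [ 0.57647861 -0.26856373  0.105     ] lid wrist centre [323.339352   238.18291468]
```

```bash
python3 -m pendant '-0.2 0.1 -1 0; -0.2 0.1 -2 0; -0.2 0.1 -3 0; -0.2 0.1 -3.4 0; -0.2 0.1 -3.5 0; -0.2 0.1 -3.5 0; -0.2 0.1 -3.5 0'; python3 - <<'E'
from h import *
s=grab("side");w=grab("wrist","w27");crop(s,300,200,440,320,5,"s27");p=get_state()["position"];print(p)
E
```

```text
clock: 35.23
position: [0.573, -0.2635, 0.1174]
tcp_rot: [0.162, 0.688, -0.162, 0.688]
wrist_force: [-0.2, -0.9, 4.3]
width: 0.0275
[ 0.57304872 -0.26334494  0.11750055]
```

View pics/s27.png

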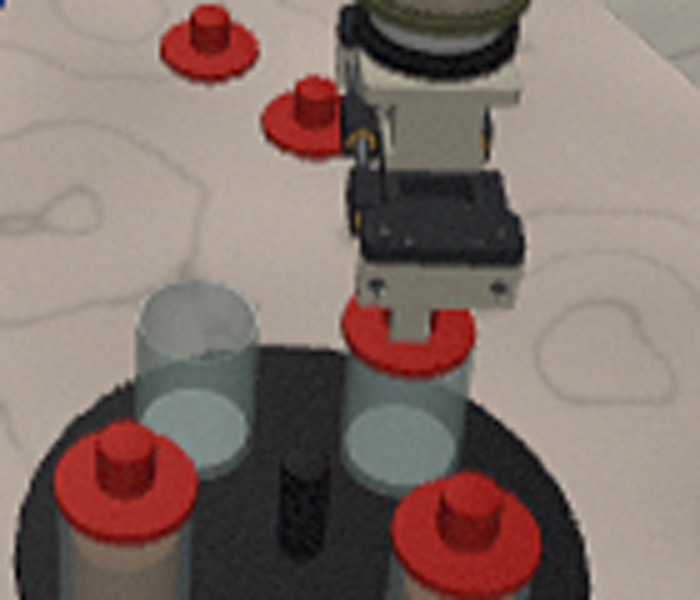

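```bash
python3 -m pendant '0 0 0 0; 0 0 0 0; 0 0 0 0; 0 0 0 0' 0.6; python3 -m pendant '0 0 3 0; 0 0 6 0; 0 0 8 0; 0 0 8 0'; python3 -m pendant '10.5 27 0 0; 10.5 27 0 0; 10.5 27 0 0; 10.5 27 0 0; 10.5 27 0 0; 10.5 27 0 0; 10.5 27 0 0; 10.5 27 0 0; 10.5 27 -4 0; 10.5 27 -8 0';  python3 -m pendant '0 0 0 0; 0 0 0 0; 0 0 0 0; 0 0 0 0'; python3 - <<'E'
from h import *
w=grab("wrist");s=grab("side");p=get_state()["position"];print(p)
crop(w,180,100,460,300,2.8,"w28");crop(s,300,200,440,320,5,"s28")
print(proj(w,[p[0],p[1],.018]),proj(w,[p[0],p[1],.044]))
def m(im): return ((im[:,:,0]>110)&(im[:,:,1]<60)&(im[:,:,2]<60)).astype(np.uint8)
n,l,st,ce=cv2.connectedComponentsWithStats(m(w["img"]))
for i in range(1,n):
    if st[i,4]>80: print(st[i],ce[i],onz(w,*(st[i,:2]+(st[i,2:4]-1)/2),.018))
E
```

```text
clock: 35.67
position: [0.5732, -0.2628, 0.1176]
tcp_rot: [0.162, 0.688, -0.162, 0.688]
wrist_force: [0.1, 0.2, 0.1]
width: 0.0497
clock: 36.0
position: [0.5752, -0.2638, 0.2021]
tcp_rot: [0.162, 0.686, -0.162, 0.69]
wrist_force: [0.7, -0.4, -0.1]
width: 0.0561
clock: 36.83
position: [0.6799, 0.0083, 0.1185]
tcp_rot: [0.162, 0.687, -0.161, 0.69]
wrist_force: [0.8, -0.4, 0.1]
width: 0.0556
clock: 37.17
position: [0.6796, 0.0066, 0.1202]
tcp_rot: [0.163, 0.687, -0.162, 0.689]
wrist_force: [-0.2, 0.2, 0.6]
width: 0.0556
[0.67945053 0.0067322  0.12016296]
[322.73759627 197.28432993] [322.89234974 205.21155352]
[ 378   76   80   82 4818] [418.06102117 116.35429639] [0.65271422 0.1083457  0.018     ]
[ 285  158   76   73 4111] [322.4667964  194.59231331] [0.6766752  0.00788397 0.018     ]
```

View pics/w28.png

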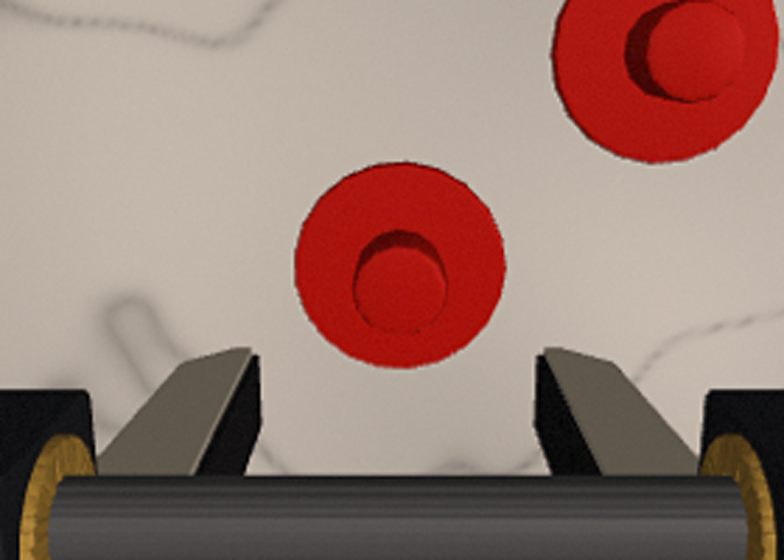

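View pics/s28.png

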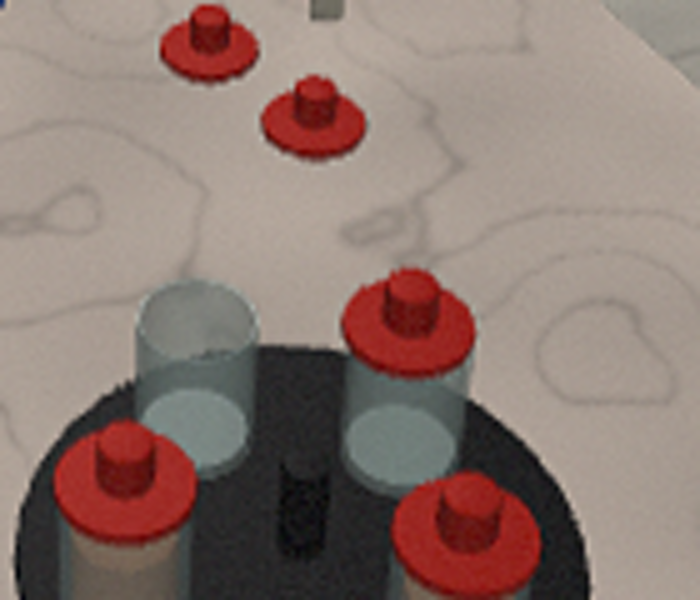

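```bash
python3 -m pendant '0 0 -3 0; 0 0 -6 0; 0 0 -8 0; 0 0 -9 0; 0 0 -9.6 0; 0 0 -9.6 0; 0 0 -9.6 0; 0 0 -9.6 0'; python3 -m pendant '0 0 0 0; 0 0 0 0; 0 0 0 0; 0 0 0 0; 0 0 0 0; 0 0 0 0' 0 20;python3 -m pendant '0 0 3 0; 0 0 7 0; 0 0 11 0; 0 0 15 0; 0 0 18 0; 0 0 18 0; 0 0 18 0'; python3 -m pendant '0 0 0 0; 0 0 0 0'
```

```text
clock: 37.93
position: [0.6793, 0.007, 0.0234]
tcp_rot: [0.162, 0.687, -0.162, 0.689]
wrist_force: [-0.6, 0.1, 0.5]
width: 0.056
clock: 38.43
position: [0.6784, 0.007, 0.0221]
tcp_rot: [0.162, 0.688, -0.162, 0.688]
wrist_force: [0.1, 0.3, 2.7]
width: 0.0278
clock: 39.02
position: [0.6791, 0.0069, 0.2039]
tcp_rot: [0.163, 0.687, -0.162, 0.69]
wrist_force: [-0.4, -0.6, -1.2]
width: 0.0276
clock: 39.18
position: [0.6773, 0.007, 0.2002]
tcp_rot: [0.162, 0.689, -0.162, 0.687]
wrist_force: [0.2, -0.4, 0.1]
width: 0.0276
```

```bash
python3 -m pendant '-19.6 -21.7 0 0; -19.6 -21.7 0 0; -19.6 -21.7 0 0; -19.6 -21.7 0 0; -19.6 -21.7 0 0; -19.6 -21.7 0 0; -19.6 -21.7 0 0; -19.6 -21.7 0 0; -19.6 -21.7 0 0; -19.6 -21.7 0 0'; python3 -m pendant '0 0 -3 0; 0 0 -5 0; 0 0 -5 0; 0 0 -5 0; 0 0 -5 0; 0 0 -5 0;0 0 -5 0'; python3 - <<'E'
from h import *
s=grab("side");w=grab("wrist","w29");crop(s,290,200,430,320,5,"s29");p=np.array(get_state()["position"]);print(p)
print(proj(w,(p[0],p[1],.105)))
E
```

```text
clock: 40.02
position: [0.4823, -0.2098, 0.201]
tcp_rot: [0.163, 0.689, -0.162, 0.688]
wrist_force: [0.1, 0.2, -0.9]
width: 0.0278
clock: 40.6
position: [0.483, -0.2099, 0.1529]
tcp_rot: [0.162, 0.688, -0.162, 0.689]
wrist_force: [0.2, -0.0, 0.3]
width: 0.0273
[ 0.48271228 -0.21005572  0.15267552]
[322.96037615 215.96901364]
```

View pics/s29.png

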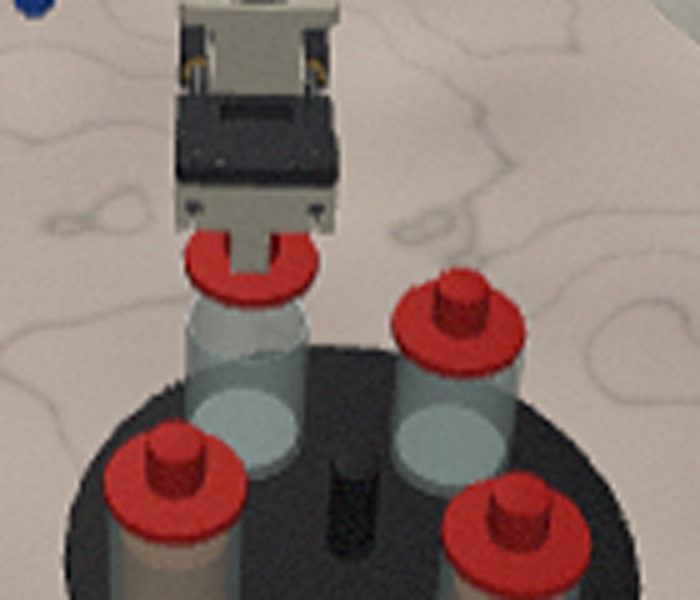

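View pics/w29.png

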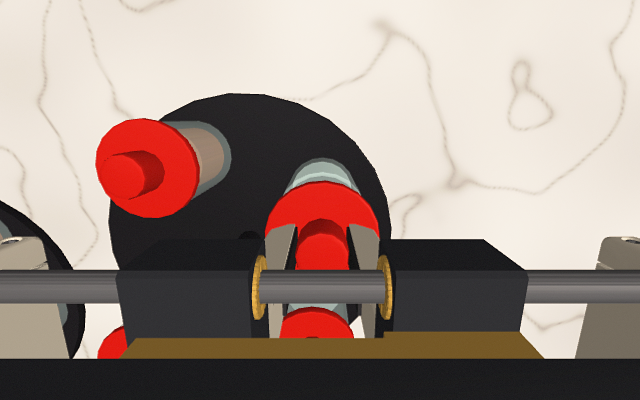

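```bash
python3 -m pendant '0 0 -1 0; 0 0 -2 0; 0 0 -3 0; 0 0 -3.5 0; 0 0 -3.6 0; 0 0 -3.6 0; 0 0 -3.6 0'; python3 - <<'E'
from h import *
s=grab("side");crop(s,290,200,430,320,5,"s30");p=get_state()["position"];print(p)
E
```

```text
clock: 41.28
position: [0.4824, -0.2098, 0.1153]
tcp_rot: [0.162, 0.688, -0.162, 0.688]
wrist_force: [-0.8, 0.1, 2.8]
width: 0.0277
[ 0.48230551 -0.20983657  0.11530291]
```

View pics/s30.png

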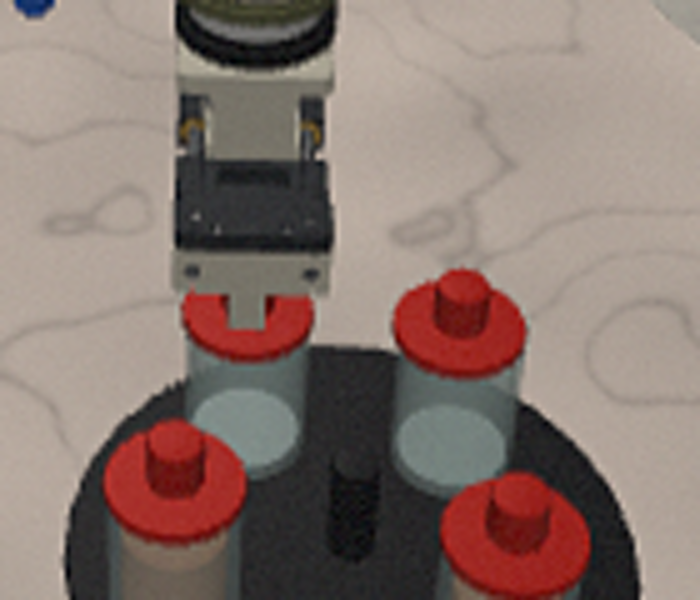

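Seated. Release, retreat up and away, then check.

```bash
python3 -m pendant '0 0 0 0; 0 0 0 0; 0 0 0 0; 0 0 0 0; 0 0 0 0' 0.6; python3 -m pendant '0 0 3 0; 0 0 6 0; 0 0 10 0; 0 0 14 0; 0 0 18 0; 0 0 18 0; 0 4 18 0; 0 8 18 0; 0 12 18 0; 0 16 18 0';  python3 -m pendant '0 0 0 0; 0 0 0 0; 0 0 0 0; 0 0 0 0; 0 0 0 0; 0 0 0 0'; python3 - <<'E'
from h import *
w=grab("wrist","w31");s=grab("side","s31");t=grab("top","t31");crop(s,290,210,430,330,5,"s31z");crop(s,210,60,360,180,4,"s31h");print(get_state()["position"])
g=lambda u,v,z:onz(s,290+u/5-.4,210+v/5-.4,z)
E
```

```text
clock: 41.75
position: [0.4822, -0.2101, 0.1158]
tcp_rot: [0.162, 0.688, -0.162, 0.688]
wrist_force: [0.4, -0.4, -0.0]
width: 0.0543
clock: 42.58
position: [0.4818, -0.0486, 0.296]
tcp_rot: [0.163, 0.688, -0.162, 0.688]
wrist_force: [2.1, 0.3, 0.1]
width: 0.0562
clock: 43.08
position: [0.4822, -0.0513, 0.2958]
tcp_rot: [0.163, 0.688, -0.163, 0.688]
wrist_force: [-0.8, 0.4, 0.1]
width: 0.0553
[ 0.48226192 -0.05067397  0.29584971]
```

View pics/s31z.png

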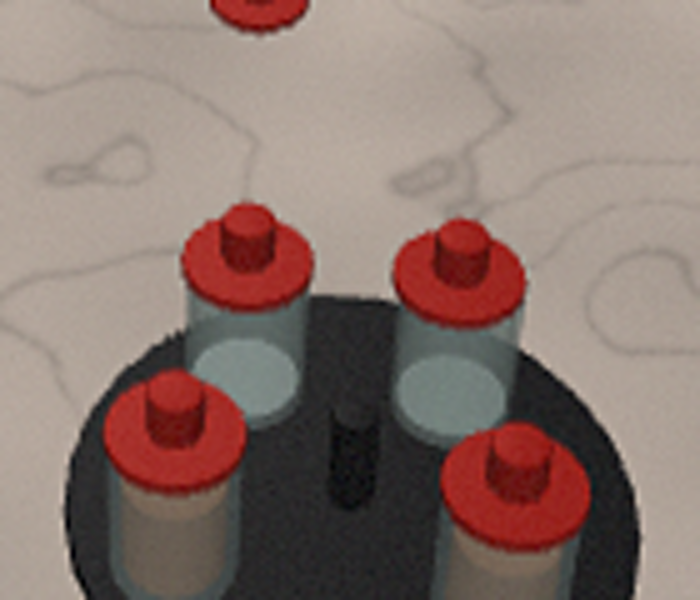

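View pics/s31h.png

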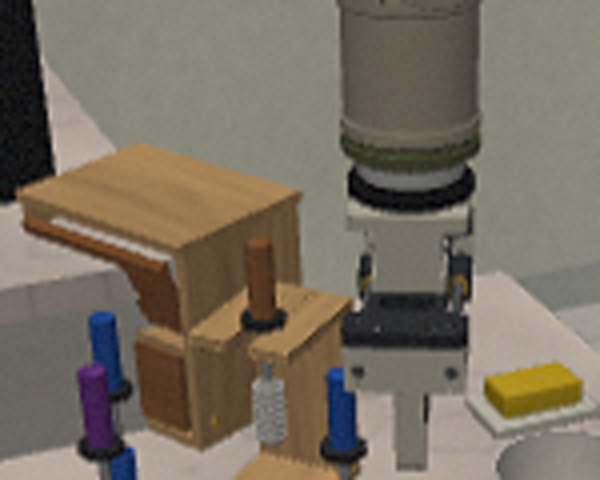

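View pics/t31.png

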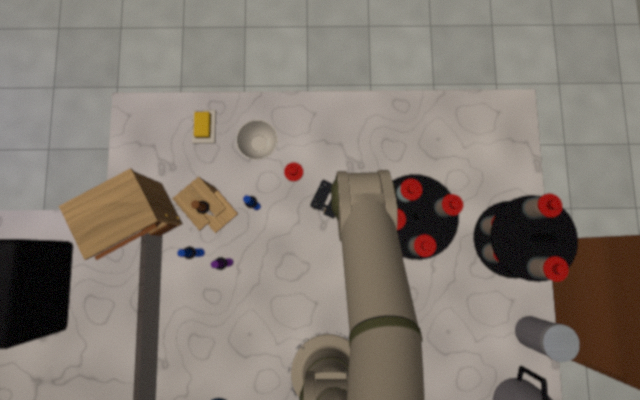

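View pics/w31.png

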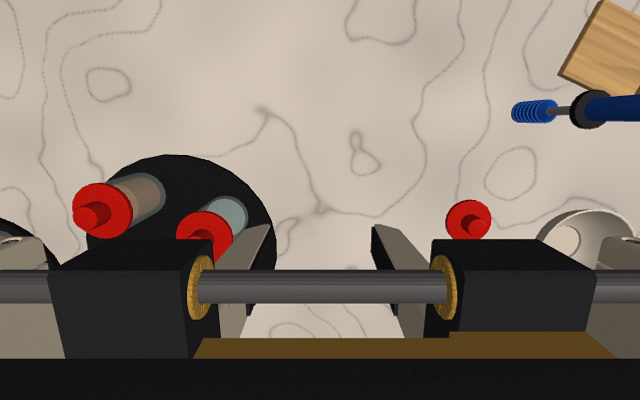

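```bash
python3 -c "
from station import *
print(sign_off())"
```

```text
the job is handed in; nothing more can be done
None
```

I brushed both open jars, put them on the tier with lids on, hung the brush back up and handed the job in at about 43 s. The hand-in gave no verdict. Only two of the three open jars were in this run. The left one stood near (0.512, 0.074) and the other near (0.466, -0.041).

- **Brushing:** each jar, left one first, got two strokes with the tip to about 13 mm above its underside and a draw-up of about 60 mm between them. Wrist force stayed around 1–2 N in the readings taken between moves.
- **Brush:** in the last side picture it hangs upright in the slot with its collar on the plate. When I released it, it was a few millimetres in front of the slot point by my measurement.
- **Jars:** both open jars stand on the tier about 84–89 mm from its centre, next to the two lidded ones. In the last views all four looked upright.
- **Lids:** both went down to the seated height and looked level. The third lid is spare and was left where it was.
- **Other things:** the bowl and the blue and purple brushes look unmoved, no jar was knocked aside, and the gripper was clear of everything at hand-in.

**Disagreements and slips:**
- The cameras differed by 3–5 mm on where the lids and jars are. The first lid sat about 3 mm off in the grip, so I corrected it before lowering.
- Setting the left jar down on the tier pressed it briefly with 22 N at the wrist. I eased off before letting go.
- The gripper read 62 mm on that jar instead of 64 mm, but a close-up showed it centred and upright.

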